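# Change the battery packs in the charging dock

## Task

Change over the battery packs in the charging dock: raise its clear hood by the bar until the stay locks and it stays up by itself, take the three charged packs out and stand them upright in the tray, and seat every spent pack from the table fully in a bay of its own, turned so that its flat matches the bay. With all the packs in place, press the stay's release lever so that the hood comes down and is fully shut over them. Leave the other things on the bench where they are.

Things in the scene. Friction and masses are not known exactly. Their poses are not given: they have to be found in the camera images.
- spent0_mid (a point): Spent battery pack, upright on the table: 62 mm tall, 140 g, D-shaped section 36 mm wide over two parallel sides, one flat side, a round back; grey cap on a black body. Point: on the axis of the round back, 31 mm above the underside. x points out of the flat, which is 18 mm away; the back reaches 18 mm along -x; the parallel sides are at y = -18 and +18 mm, from x = -3 to 18 mm.
- spent1_mid (a point): A second spent pack, like spent0, upright on the table. A pack is best grasped across y, by its parallel sides, near the top. One of the three spent packs may be absent.
- spent2_mid (a point): A third spent pack, like spent0, upright on the table.
- ready0_mid (a point): A charged pack, of the same form as spent0, seated in bay0 under the hood at the start.
- ready1_mid (a point): A charged pack, of the same form as spent0, seated in bay1 under the hood at the start.
- ready2_mid (a point): A charged pack, of the same form as spent0, seated in bay2 under the hood at the start.
- bay0 (a point): Right-hand well of the charging dock (165 x 216 mm, grey, three D-shaped wells in a row): middle of its mouth, on the axis of its round side, in the plane of the deck 50 mm above the table. x points to the dock's rear, z up. The well's flat wall is 19.4 mm away at +x, its round wall has 19.4 mm radius: 1.4 mm play all round, with a 4 mm lead-in at the mouth.
- bay1 (a point): Middle well, as bay0 (all 45 mm behind the dock's front edge), 64 mm along the dock's +y. A pack goes in foot first, only with its flat at the well's flat wall (pack x along this x). Wells are 26 mm deep: a seated pack stands 36 mm proud of the deck, its middle point 5 mm above this one.
- bay2 (a point): Left-hand well, as bay0, a further 64 mm along the dock's +y.
- hood_hinge (a point): Middle of the hood's hinge line, along the dock's y at its rear, 115 mm behind the wells and 47 mm above the deck; axes as the dock's.
- hood (a joint): Angle of the clear hood (155 x 212 mm, 46 mm deep): 0 shut, grows as its front rises, end stop 1.82. From about 1.72 a spring catch holds it: raised to 1.78 and let go, it sinks to about 1.72 and rests on the catch. Not caught, its closing spring and weight bring it down shut, damped, in some 4 s. Raising takes 3 to 6 N.
- hood_bar (a point): Middle of the steel bar that raises the hood: round, 10 mm thick, 110 mm long along the dock's y between two posts, 41 mm above the hood's top. Shut, it is 150 mm in front of the hinge line and 42 mm above it; it swings with the hood about that line and can turn between fingers that pinch it from above. With the hood up it is behind the hood's top plate.
- lever_pad (a point): Top middle of the thumb pad (34 x 26 mm, black) at the front end of the stay's release lever, outside the dock's right-hand side, some 160 mm above the table. The lever turns about a pivot 140 mm behind the pad. Pressed down it frees the raised hood.
- stay_lever (a joint): Angle of the release lever: 0 at rest (sprung up), grows as the pad is pressed down (2 to 4 N), end stop 0.26. From about 0.18 (pad some 25 mm down) the hood is free; it must be held down until the hood has sunk below 1.55, or the catch takes hold again.
- tray_in (a point): Middle of the inner floor (4 mm above the table) of the shallow open grey tray on the left, outside 92 (x) x 150 (y) mm, 18 mm high, walls 4 mm.
- tape_measure: Tape measure, 40 x 67 x 61 mm, bystander at the left.
- marker: Felt marker, 136 mm long, lying before the red tote, bystander.
- gel: Pump bottle, 149 mm tall, bystander behind the dock on the right.
- scanner: Black finger scanner, 49 x 33 x 21 mm, bystander near the tote's corner.
- clip: Black fold-back clip, 41 x 33 mm, bystander between tote and carton.
Mind the look-alikes: they are no part of the job. Leave any brown look-alike of the part that bears spent1_mid alone.

How it is judged:
By the outcome, as a careful person would: the job done as asked, in the order asked, and still so for the second after the job is handed in, with the robot touching nothing.
Of spent0, spent1, spent2 only 2 to 3 are there at a start; the rules pass over those that are not, and their reading is None.
At some moment in a run one of spent0, spent1, spent2 may be knocked a few centimetres aside while the robot is not near it.
It also fails if it takes over 210 s, if anything falls off the work surface, if the arm or the gripper's body presses on something with over 40 N, if the wrist force passes 120 N, or if a joint passes its speed limit or range.

## Robot

A 6-joint arm with a two-finger parallel gripper is mounted at the origin on a cart in front of the work surface, level with it; the furniture and walls round the work are solid. World frame = base frame: x ahead of the robot, y to its left, z up, the work surface at z = 0. Lengths are in mm, angles in rad, forces in N, time in s.
With the tool pointing down it reaches from about 325 to 775 mm from the base axis. Payload 9.3 kg.
Tool frame: the origin (TCP) lies between the finger pads; the fingertips stand 17 mm ahead of it and the grasp point (between the pads) lies 2 mm behind it; z points along the fingers, y is the line along which they close (so a half turn about z gives the same grasp; the last joint's range is limited). The gripper opens to 85 mm and grips with 20 to 120 N. Pads are 22 mm wide; open, the fingers measure 114 mm over their backs; the gripper's body (76 mm by 85 mm) begins 54 mm behind the grasp point. The pads swing forward as they close: fully open they stand 13 mm farther back than shut.
Start: joints at [1.022, 0.259, 0.021, 1.334, 0, 1.418], TCP at [212.051, 507.475, 248.279] pointing down, gripper open.
Joint ranges: [-3.04, 3.04], [-0.91, 1.82], [-1.04, 1.36], [-1.92, 1.95], [-1.52, 1.45], [-3.14, 3.14]. Speed limits (rad/s): [2.22, 2.22, 2.79, 3.14, 3.14, 3.14].

## Interface

Orientations are given as a unit quaternion [w, x, y, z].
In Python, from rig import manip gives the robot as it stands. The module is installed in compiled form; this text tells all that it offers.
- The arm moves only by the tool move_arm, never from a script. Its argument "moves" is one flat list of numbers, 7 for each row, row after row: the shift along the world's x, y, z in mm, then the turn, a rotation vector about the world's x, y, z in degrees, then the closure, from -1 (fully open) to 1 (shut), so that 0 is half open. A call has 1 to 8 rows; each row shifts and turns the commanded pose from where the row before left it; what a row does not reach is not made up. A row lasts 1/12 s, in which the tool goes at most 41.7 mm and 7.16 degrees, less where a joint would pass 70% of its speed; a pose out of reach is approached as far as the arm can. A call with a gripper value outside its range is refused whole. The fingers move at their own pace and stop on an object; "force" is the grip in N (left out, the last holds). Time passes only in rows, so rows that do not move let the fingers close. It gives the time, the measured TCP pose, the force, the opening and the grip force at its end, in the units of the state.
- manip.get_state(): the state, without advancing time (a new reading comes with each control period).
- manip.read_camera(name): name is "side" or "top"; returns (picture, depth): 400x640x3 uint8, blue, green, red; 400x640 float32, mm along the optical axis (not along the pixel's ray), 0 where there is no reading.
- manip.camera_model(name): a dict with "fx", "fy", "cx", "cy" (pixels), "view" (4x4, takes a point from world to camera coordinates). Camera axes: x right, y up, looking along -z (the intrinsics and any distortion apply to the point x, -y, -z); pixel columns grow to the right and rows downward; lengths in mm; the calibration is good to about 2 mm. A picture is of the moment at which its call begins. camera_model takes no time and is no camera call.
- manip.job_done(): hands the job in; it is judged then, once.
The state is a dict: "time_s": time; "joint_pos": joint angles; "qd": joint speeds; "effort": joint torques, N m; "position": TCP position; "tool_rot": TCP orientation; "contact_force": force on the tool from outside, world axes, zero at the start; "moment": the same for the moment, N m; "finger_gap": finger opening in mm; "gripper_force": force on a finger pad.
Only numpy, scipy, OpenCV 4.12 (cv2) and the standard library are available. Lean on these libraries where they do the work, as an engineer would, in place of code of your own. Each camera call takes 0.05 s, during which the arm holds its last target. There are 200 camera calls.

## Working session

There is one attempt and no reset: what is moved stays moved. The work goes in short steps, Python scripts to look and compute and a tool call to move; the robot and the scene stay as the last step left them, time stands still between calls to the robot, and variables do not carry over. Pictures are saved under pics/ and viewed, at most 14 in all, crops included, and the job is handed in when it is done.

Besides the shell and the picture viewer there is one more tool, called after "Emit:" by a JSON object that holds its "method" and its "body", one argument or row to a line. move_arm: Moves the arm, as the interface text tells. Its arguments: {"type":"object","properties":{"moves":{"type":"array","items":{"type":"number"}},"force":{"type":"number"}},"required":["moves"]}

```bash
mkdir -p pics
cat > h.py <<'E'
import numpy as np, cv2
from rig import manip
def shot(n):
    return manip.read_camera(n)
def world(n,depth,pts,r=1):
    m=manip.camera_model(n); V=np.linalg.inv(np.array(m["view"]))
    out=[]
    for u,v in pts:
        w=depth[int(v)-r:int(v)+r+1,int(u)-r:int(u)+r+1]; w=w[w>0]
        d=np.median(w) if w.size else np.nan
        out.append((V@[(u-m["cx"])/m["fx"]*d,-(v-m["cy"])/m["fy"]*d,-d,1])[:3])
    return np.array(out)
def proj(n,P):
    m=manip.camera_model(n); o=[]
    for p in P:
        c=np.array(m["view"])@[*p,1]; o.append((m["cx"]+m["fx"]*c[0]/-c[2], m["cy"]-m["fy"]*c[1]/-c[2]))
    return np.array(o)
E
python3 - <<'E'
from h import *
for n in("side","top"):
    p,d=shot(n); cv2.imwrite(f"pics/{n}0.png",p); np.save(f"{n}0.npy",d)
    m=manip.camera_model(n); print({k:np.round(v,3).tolist() if k=="view" else v for k,v in m.items()})
s=manip.get_state(); print(s)
E
```

```text
{'fx': 470.12970814530144, 'fy': 470.12970814530144, 'cx': 308.95161821151186, 'cy': 193.5975495483995, 'view': [[-0.937, -0.348, 0.02, 489.379], [0.143, -0.332, 0.932, -180.529], [-0.318, 0.877, 0.361, -1184.636], [0.0, 0.0, 0.0, 1.0]]}
{'fx': 483.1648626962381, 'fy': 483.1648626962381, 'cx': 316.135751143186, 'cy': 204.34320092676, 'view': [[0.017, -1.0, -0.002, -24.562], [0.993, 0.016, 0.117, -569.22], [-0.117, -0.004, 0.993, -1584.086], [0.0, 0.0, 0.0, 1.0]]}
{'time_s': 0.1, 'joint_pos': array([1.02241322e+00, 2.59167073e-01, 2.08500088e-02, 1.33367119e+00,
       2.41376123e-06, 1.41819472e+00]), 'qd': array([-4.64141998e-04, -1.24390408e-03,  3.80678853e-03,  1.65884166e-03,
       -5.50117777e-05,  1.68395084e-04]), 'effort': array([ 5.77183964e-03, -5.56691873e+01,  3.45072734e+01,  1.16193923e-02,
       -2.37041368e-04, -6.59851779e-06]), 'position': array([211.93433526, 507.29838764, 247.7145182 ]), 'tool_rot': array([-2.05763976e-04,  1.96601652e-01,  9.80483266e-01, -5.59317532e-04]), 'contact_force': array([ 0.23146973, -0.37280766, -0.90785902]), 'moment': array([-0.00810021, -0.02814164, -0.03431856]), 'gripper_force': 0.0, 'finger_gap': 85.52045795765886}
```

View pics/side0.png

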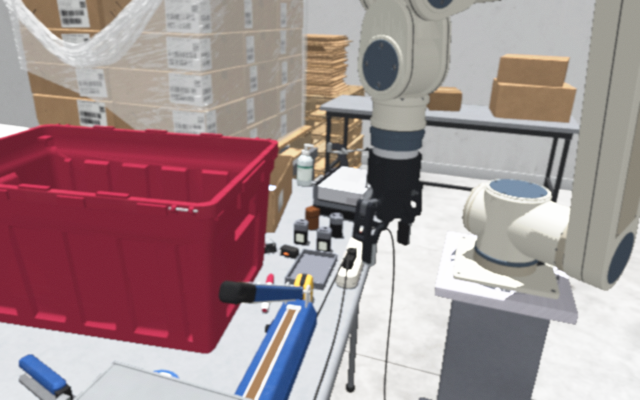

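View pics/top0.png

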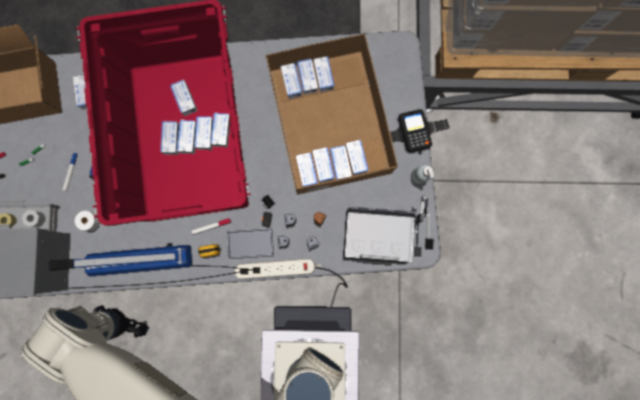

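The top picture shows grey packs at about (290,219), (284,242) and (312,243), and the brown look-alike at (319,218). The tray is at (250,244), the dock at (380,235) and the lever pad at (429,243). I'll take a close crop of each.

Run:
```python
from h import *
p=cv2.imread("pics/top0.png"); 
a=cv2.resize(p[190:280,335:445],None,fx=7,fy=6.6,interpolation=cv2.INTER_CUBIC)
a=cv2.resize(p[190:275,335:445],None,fx=7,fy=7,interpolation=cv2.INTER_CUBIC); cv2.imwrite("pics/dock.png",a)
a=cv2.resize(p[195:270,220:335],None,fx=6.9,fy=6.9,interpolation=cv2.INTER_CUBIC); cv2.imwrite("pics/packs.png",a)
d=np.load("top0.npy")
for q in [(290,219),(284,242),(312,243),(319,218),(250,244),(429,243),(380,235),(355,215)]: print(q,world("top",d,[q])[0].round(1))
print(proj("top",[(0,0,0)]))
```

```text
(290, 219) [516.6  69.6  60.4]
(284, 242) [440.9  87.3  62.5]
(312, 243) [439.1  -4.   64.3]
(319, 218) [521.1 -25.4  63.7]
(250, 244) [434.5 206.    4.2]
(429, 243) [ 441.3 -361.6  162.9]
(380, 235) [ 467.  -221.    95.7]
(355, 215) [ 529.6 -140.5   98.3]
[[308.64414166 377.96180989]]
```

View pics/dock.png

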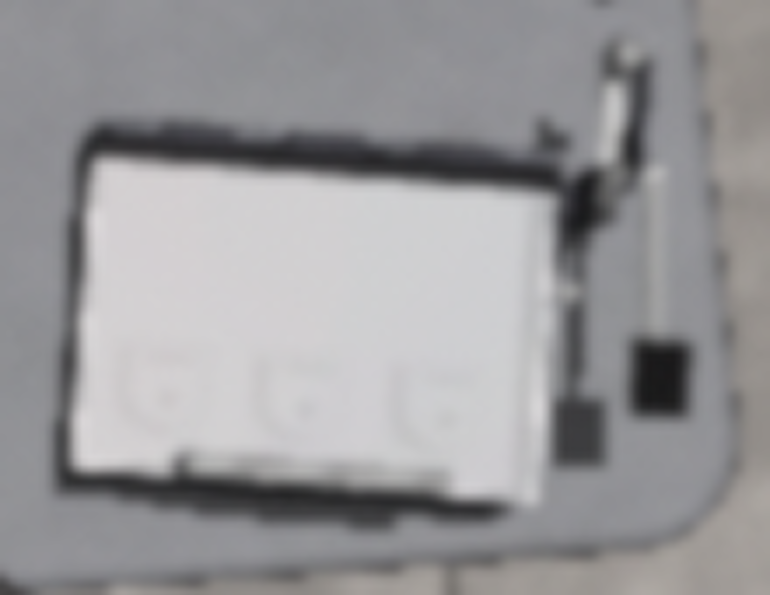

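View pics/packs.png

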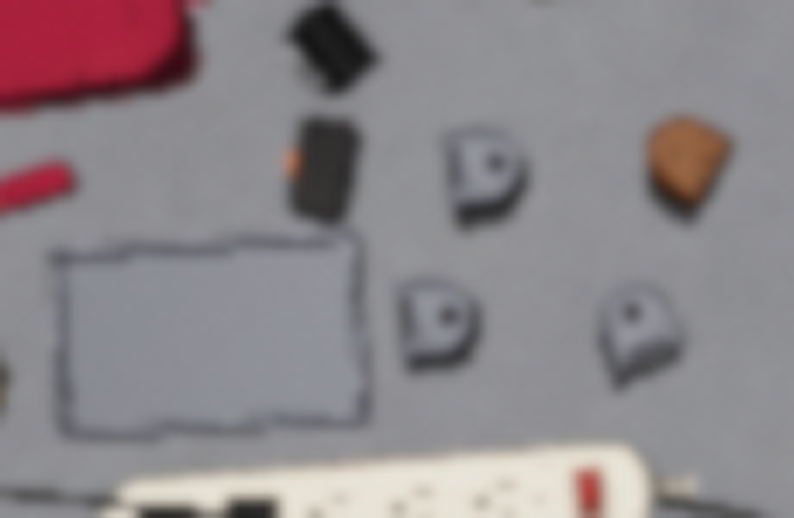

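The dock crop shows the bar at the front of the hood, and the black pad at crop (660,378), full-frame (429,244), at z=163. The second crop shows three grey D caps (A, B and C) and one brown D at crop (690,155), which I'll leave alone. A and B have their flats to the left; C's flat faces lower right. Next I'll fit their poses.

```bash
cat >> h.py <<'E'
from scipy.optimize import minimize
from scipy.spatial import cKDTree
def cloud(n,d,box):
    m=manip.camera_model(n); V=np.linalg.inv(np.array(m["view"]))
    v,u=np.nonzero(d>0); z=d[v,u]
    P=np.c_[(u-m["cx"])/m["fx"]*z,-(v-m["cy"])/m["fy"]*z,-z,np.ones_like(z)]@V.T
    P=P[:,:3]; k=np.ones(len(P),bool)
    for i,(a,b) in enumerate(box): k&=(P[:,i]>a)&(P[:,i]<b)
    return P[k],np.c_[u,v][k]
def din(L):  # signed distance (approx) of local points to D outline, + outside
    x,y=L[:,0],L[:,1]
    box=np.maximum(np.abs(y)-18,x-18); r=np.hypot(x,y)-18
    return np.where(x>0,box,r)
def fitD(P,c0):
    # render soft mask on grid vs. occupancy: P = top points; use area fit
    g=cKDTree(P[:,:2])
    xs=np.arange(-35,36,1.); G=np.array([(a,b) for a in xs for b in xs])+c0
    occ=(g.query(G)[0]<1.9).astype(float)
    def cost(q):
        c,s=np.cos(q[2]),np.sin(q[2]); D=G-q[:2]
        L=np.c_[D@[c,s],D@[-s,c]]
        return np.mean((occ-1/(1+np.exp(din(L)/1.)))**2)
    best=min((minimize(cost,[*c0,t],method="Nelder-Mead",options=dict(initial_simplex=[[*c0,t],[c0[0]+4,c0[1],t],[c0[0],c0[1]+4,t],[*c0,t+.3]])) for t in np.arange(-3.1,3.1,.4)),key=lambda r:r.fun)
    return best.x,best.fun
E
python3 - <<'E'
from h import *
d=np.load("top0.npy")
P,_=cloud("top",d,[(380,640),(-330,-100),(88,106)])
r=cv2.minAreaRect(P[:,:2].astype(np.float32)); print("hood",r,P[:,2].mean(),cv2.boxPoints(r).round(1).tolist())
P,uv=cloud("top",d,[(380,640),(-330,-100),(115,200)])
print("bar",len(P)); 
if len(P): print(cv2.minAreaRect(P[:,:2].astype(np.float32)),P.mean(0),np.percentile(P[:,2],[5,50,95]))
P,uv=cloud("top",d,[(380,640),(-420,-335),(100,200)]); print("lever",len(P),P.min(0),P.max(0)); 
k=P[:,0]<465; print(cv2.minAreaRect(P[k][:,:2].astype(np.float32)),P[k].mean(0))
for c in [(516,70),(441,87),(439,-4)]:
    P,_=cloud("top",d,[(c[0]-40,c[0]+40),(c[1]-40,c[1]+40),(50,75)])
    x,f=fitD(P,P.mean(0)[:2]); print("pack",len(P),P.mean(0).round(1),x.round(2),f, P[:,2].max())
P,_=cloud("top",d,[(370,500),(110,300),(11,30)]); print("tray",cv2.minAreaRect(P[:,:2].astype(np.float32)))
E
```

```text
hood ((512.1639404296875, -212.57369995117188), (237.9056854248047, 241.35862731933594), 86.52532958984375) 97.91297691253897 [[384.5, -324.0], [625.4000244140625, -338.6000061035156], [639.7999877929688, -101.19999694824219], [398.8999938964844, -86.5]]
bar 125
((489.3107604980469, -150.61721801757812), (302.36474609375, 93.04277038574219), 34.871612548828125) [ 399.72142952 -213.60429081  141.79170546] [135.3040474  142.08100433 147.82402261]
lever 320 [ 422.8476017  -375.43550337  115.33982796] [ 588.47431018 -338.39421289  177.66036956]
((442.9443359375, -362.35833740234375), (26.60442352294922, 41.1452751159668), 86.64379119873047) [ 440.19563665 -362.04171557  161.0205689 ]
pack 109 [516.4  70.9  61.5] [516.73  69.4    1.61] 0.028634032520789797 74.54268438575855
pack 111 [444.4  91.9  61.5] [444.52  90.37   1.61] 0.028777096231878047 69.11241243834252
pack 110 [442.5  -5.3  62. ] [443.95  -4.57  -2.69] 0.028311658254169956 70.19606719717513
tray ((435.23553466796875, 204.61204528808594), (187.33131408691406, 128.74713134765625), 89.77909851074219)
```

```bash
cat >> h.py <<'E'
def atz(n,pts,z):
    m=manip.camera_model(n); V=np.linalg.inv(np.array(m["view"])); o=V[:3,3]; out=[]
    for u,v in pts:
        r=V[:3,:3]@[(u-m["cx"])/m["fx"],-(v-m["cy"])/m["fy"],-1]; out.append(o+r*(z-o[2])/r[2])
    return np.array(out)
E
python3 - <<'E'
from h import *
d=np.load("top0.npy")
f=lambda L:[(335+(x-3)/7,190+(y-3)/7) for x,y in L]
print("hood",atz("top",f([(92,155),(558,187),(535,505),(70,475)]),97).round(1).tolist())
print("bar",atz("top",f([(183,464),(447,484)]),139).round(1).tolist())
print("pad",atz("top",f([(636,343),(690,343),(686,413),(633,413)]),161).round(1).tolist())
P,uv=cloud("top",d,[(380,430),(-290,-140),(120,160)])
k=np.polyfit(P[:,1],P[:,0],1); print("bar",k,np.arctan(k[0]),P.mean(0),P[:,1].min(),P[:,1].max(),np.std(P[:,0]-np.polyval(k,P[:,1])))
P,uv=cloud("top",d,[(400,560),(-310,-130),(85,110)]); k=np.polyfit(P[:,1],P[:,0],1);print(P.mean(0))
E
```

```text
hood [[539.9, -117.2, 97.0], [528.7, -330.6, 97.0], [383.9, -319.1, 97.0], [393.9, -108.5, 97.0]]
bar [[399.2, -155.9, 139.0], [392.3, -272.3, 139.0]]
pad [[454.7, -351.3, 161.0], [455.1, -374.9, 161.0], [424.6, -372.8, 161.0], [424.2, -349.7, 161.0]]
bar [6.04494869e-02 4.08821458e+02] 0.060376017609548215 [ 395.77205198 -215.87290436  142.24383396] -274.2342011840838 -157.00994153623955 2.8469700220202907
[ 475.76512992 -219.27156622   98.00090453]
```

Emit:
{"method": "move_arm", "body": {
  "moves": [7.5,-30,0,0,0,-2.95,-0.1,7.5,-30,0,0,0,-2.95,-0.1,7.5,-30,0,0,0,-2.95,-0.1,7.5,-30,0,0,0,-2.95,-0.1,7.5,-30,0,0,0,-2.95,-0.1,7.5,-30,0,0,0,-2.95,-0.1,7.5,-30,0,0,0,-2.95,-0.1,7.5,-30,0,0,0,-2.95,-0.1],
  "force": 30
}}

```text
time_s: 0.77
position: [271.8, 266.0, 248.1]
tool_rot: [-0.0, 0.394, 0.919, -0.0]
contact_force: [1.4, -0.6, 0.1]
finger_gap: 47.3
gripper_force: 0.0
```

Emit:
{"method": "move_arm", "body": {
  "moves": [7.5,-30,0,0,0,-2.95,-0.1,7.5,-30,0,0,0,-2.95,-0.1,7.5,-30,0,0,0,-2.95,-0.1,7.5,-30,0,0,0,-2.95,-0.1,7.5,-30,0,0,0,-2.95,-0.1,7.5,-30,0,0,0,-2.95,-0.1,7.5,-30,0,0,0,-2.95,-0.1,7.5,-30,0,0,0,-2.95,-0.1]
}}

```text
time_s: 1.43
position: [331.9, 26.0, 248.3]
tool_rot: [0.0, 0.574, 0.819, 0.0]
contact_force: [1.7, 0.6, 0.1]
finger_gap: 46.9
gripper_force: 0.0
```

Emit:
{"method": "move_arm", "body": {
  "moves": [8,-30,0,0,0,-2.95,-0.1,8,-30,0,0,0,-2.95,-0.1,8,-30,0,0,0,-2.95,-0.1,8,-30,0,0,0,-2.95,-0.1,8,-30,0,0,0,-2.95,-0.1,8,-30,0,0,0,-2.95,-0.1,8,-30,0,0,0,-2.95,-0.1,8,-30,0,0,0,-2.95,-0.1]
}}

```text
time_s: 2.1
position: [396.0, -214.1, 248.0]
tool_rot: [-0.0, 0.729, 0.684, -0.0]
contact_force: [1.2, 0.2, 0.5]
finger_gap: 46.8
gripper_force: 0.0
```

Emit:
{"method": "move_arm", "body": {
  "moves": [0,0,-25,0,0,0,-0.1,0,0,-25,0,0,0,-0.1,0,0,-25,0,0,0,-0.1,0,0,-20,0,0,0,-0.1,0,0,-10,0,0,0,-0.1,0,0,-6,0,0,0,-0.1]
}}

```text
time_s: 2.6
position: [395.3, -212.0, 135.6]
tool_rot: [-0.001, 0.728, 0.685, -0.0]
contact_force: [-0.1, -1.0, -0.1]
finger_gap: 47.1
gripper_force: 0.0
```

Emit:
{"method": "move_arm", "body": {
  "moves": [0,0,0,0,0,0,1,0,0,0,0,0,0,1,0,0,0,0,0,0,1,0,0,0,0,0,0,1,0,0,0,0,0,0,1,0,0,0,0,0,0,1],
  "force": 40
}}

```text
time_s: 3.1
position: [395.4, -212.7, 138.0]
tool_rot: [0.0, 0.728, 0.685, -0.001]
contact_force: [-6.0, -1.7, 1.7]
finger_gap: 8.2
gripper_force: 39.0
```

Run:
```python
import numpy as np
a=0.273+np.linspace(0,1.79,25); R=155.8
f=-R*np.cos(a); z=R*np.sin(a)
p=np.round(np.c_[f*.998,f*-.06,z],1); d=np.round(np.diff(p,axis=0),1)
for i in range(3): print([float(x) for r in d[8*i:8*i+8] for x in [*r,0,0,0,1]])
```

```text
[3.5, -0.2, 11.1, 0.0, 0.0, 0.0, 1.0, 4.4, -0.3, 10.7, 0.0, 0.0, 0.0, 1.0, 5.1, -0.3, 10.4, 0.0, 0.0, 0.0, 1.0, 5.9, -0.3, 10.0, 0.0, 0.0, 0.0, 1.0, 6.6, -0.4, 9.6, 0.0, 0.0, 0.0, 1.0, 7.4, -0.5, 9.0, 0.0, 0.0, 0.0, 1.0, 7.9, -0.5, 8.4, 0.0, 0.0, 0.0, 1.0, 8.6, -0.5, 7.8, 0.0, 0.0, 0.0, 1.0]
[9.1, -0.5, 7.2, 0.0, 0.0, 0.0, 1.0, 9.7, -0.6, 6.5, 0.0, 0.0, 0.0, 1.0, 10.1, -0.6, 5.7, 0.0, 0.0, 0.0, 1.0, 10.4, -0.6, 4.9, 0.0, 0.0, 0.0, 1.0, 10.9, -0.7, 4.2, 0.0, 0.0, 0.0, 1.0, 11.1, -0.7, 3.3, 0.0, 0.0, 0.0, 1.0, 11.3, -0.6, 2.5, 0.0, 0.0, 0.0, 1.0, 11.5, -0.7, 1.7, 0.0, 0.0, 0.0, 1.0]
[11.6, -0.7, 0.7, 0.0, 0.0, 0.0, 1.0, 11.5, -0.7, -0.1, 0.0, 0.0, 0.0, 1.0, 11.6, -0.7, -0.9, 0.0, 0.0, 0.0, 1.0, 11.5, -0.7, -1.8, 0.0, 0.0, 0.0, 1.0, 11.2, -0.7, -2.7, 0.0, 0.0, 0.0, 1.0, 11.1, -0.6, -3.5, 0.0, 0.0, 0.0, 1.0, 10.8, -0.7, -4.3, 0.0, 0.0, 0.0, 1.0, 10.4, -0.6, -5.1, 0.0, 0.0, 0.0, 1.0]
```

Emit:
{"method": "move_arm", "body": {
  "moves": [3.5,-0.2,11,0,0,0,1,4.5,-0.3,10.7,0,0,0,1,5,-0.3,10.4,0,0,0,1,6,-0.3,10,0,0,0,1,6.5,-0.4,9.6,0,0,0,1,7.5,-0.5,9,0,0,0,1,8,-0.5,8.4,0,0,0,1,8.5,-0.5,7.8,0,0,0,1]
}}

```text
time_s: 3.77
position: [442.1, -215.5, 215.5]
tool_rot: [-0.002, 0.729, 0.685, -0.003]
contact_force: [-23.2, -1.1, 14.5]
finger_gap: 8.5
gripper_force: 39.9
```

Emit:
{"method": "move_arm", "body": {
  "moves": [-1.5,0,1.5,0,0,0,1,0,0,0,0,0,0,1]
}}

```text
time_s: 3.93
position: [443.2, -215.6, 216.8]
tool_rot: [0.0, 0.728, 0.685, -0.001]
contact_force: [-10.4, -0.9, 4.7]
finger_gap: 8.5
gripper_force: 40.2
```

Emit:
{"method": "move_arm", "body": {
  "moves": [9,-0.5,8,0,0,0,1,9.5,-0.6,7,0,0,0,1,10,-0.6,6,0,0,0,1,10.4,-0.6,5,0,0,0,1]
}}

```text
time_s: 4.27
position: [481.6, -217.9, 242.9]
tool_rot: [-0.0, 0.728, 0.685, -0.001]
contact_force: [-12.4, -1.4, 8.2]
finger_gap: 8.1
gripper_force: 39.7
```

Emit:
{"method": "move_arm", "body": {
  "moves": [10.9,-0.7,4.3,0,0,0,1,11,-0.7,3.3,0,0,0,1,11.3,-0.6,2.5,0,0,0,1,11.5,-0.7,1.7,0,0,0,1]
}}

```text
time_s: 4.6
position: [527.1, -220.7, 255.5]
tool_rot: [0.001, 0.728, 0.685, -0.001]
contact_force: [-8.7, -1.1, 10.7]
finger_gap: 8.1
gripper_force: 41.3
```

Emit:
{"method": "move_arm", "body": {
  "moves": [11.6,-0.7,1,0,0,0,1,11.5,-0.7,0,0,0,0,1,11.6,-0.7,-0.8,0,0,0,1,11.5,-0.7,-1.6,0,0,0,1]
}}

```text
time_s: 4.93
position: [573.1, -223.5, 253.8]
tool_rot: [0.0, 0.728, 0.685, -0.001]
contact_force: [-11.6, 0.3, 6.1]
finger_gap: 8.3
gripper_force: 41.0
```

Emit:
{"method": "move_arm", "body": {
  "moves": [11.2,-0.7,-2.6,0,0,0,1,11.1,-0.6,-3.4,0,0,0,1,5.5,-0.4,-2,0,0,0,1,0,0,0,0,0,0,1]
}}

```text
time_s: 5.27
position: [603.5, -225.3, 245.2]
tool_rot: [0.002, 0.728, 0.686, 0.001]
contact_force: [7.5, -1.1, 0.7]
finger_gap: 8.1
gripper_force: 40.6
```

Run:
```python
from h import *
p,d=shot("top"); a=cv2.resize(p[150:275,335:445],None,fx=4.8,fy=4.8,interpolation=cv2.INTER_CUBIC)
q,d2=shot("side"); b=cv2.resize(q[130:230,290:390],(480,480),interpolation=cv2.INTER_CUBIC)
cv2.imwrite("pics/up1.png",cv2.resize(a,None,fx=.8,fy=.8)) 
c=np.zeros((480,800,3),np.uint8); a=cv2.resize(a,(420,477)); c[:477,:420]=a; c[50:430,420:800]=cv2.resize(b,(380,380)); cv2.imwrite("pics/up1.png",c)
```

```text
(no output)
```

View pics/up1.png

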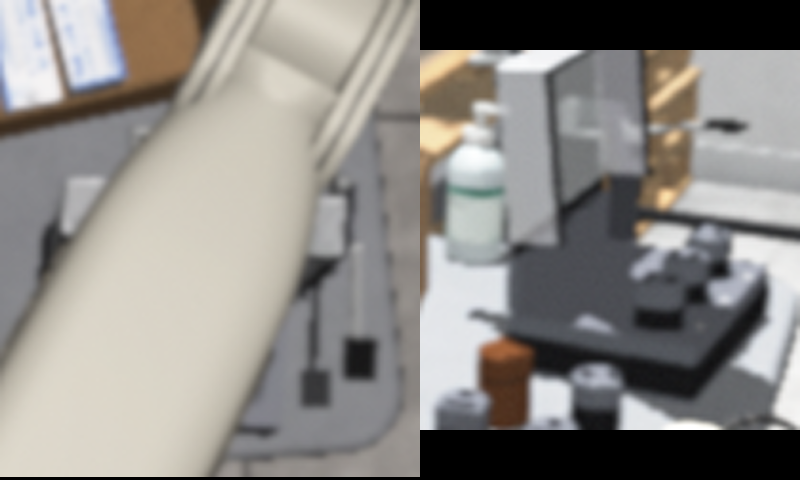

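The right-hand view shows the hood near vertical with the packs uncovered. From the bar position the angle is about 1.68, so I'll push a little further.

Emit:
{"method": "move_arm", "body": {
  "moves": [5,-0.3,-2.2,0,0,0,1,5,-0.3,-2.2,0,0,0,1,4,-0.2,-2,0,0,0,1,0,0,0,0,0,0,1]
}}

```text
time_s: 5.7
position: [616.7, -226.1, 238.4]
tool_rot: [0.001, 0.728, 0.685, 0.0]
contact_force: [2.4, -1.6, 4.1]
finger_gap: 8.2
gripper_force: 41.6
```

Emit:
{"method": "move_arm", "body": {
  "moves": [3,0,-1.5,0,0,0,1,0,0,0,0,0,0,1,0,0,0,0,0,0,1]
}}

```text
time_s: 5.95
position: [619.5, -226.3, 236.9]
tool_rot: [0.001, 0.728, 0.685, 0.0]
contact_force: [1.3, -2.1, 4.5]
finger_gap: 8.5
gripper_force: 41.7
```

Emit:
{"method": "move_arm", "body": {
  "moves": [-4,0,2,0,0,0,1,-3,0,1.5,0,0,0,1,0,0,0,0,0,0,1]
}}

```text
time_s: 6.2
position: [612.0, -225.9, 240.7]
tool_rot: [0.001, 0.728, 0.685, 0.001]
contact_force: [2.6, 0.4, 6.8]
finger_gap: 8.5
gripper_force: 41.8
```

Emit:
{"method": "move_arm", "body": {
  "moves": [-3,0,1.2,0,0,0,1,-2,0,1,0,0,0,1,0,0,0,0,0,0,1]
}}

```text
time_s: 6.45
position: [607.4, -225.6, 242.8]
tool_rot: [0.001, 0.728, 0.685, 0.001]
contact_force: [5.0, 1.9, 6.8]
finger_gap: 8.0
gripper_force: 41.9
```

Emit:
{"method": "move_arm", "body": {
  "moves": [0,0,0,0,0,0,0.4,0,0,0,0,0,0,0.4,0,0,0,0,0,0,0.4,0,0,15,0,0,0,0.4,0,0,25,0,0,0,0.4,0,0,25,0,0,0,0.4,0,0,30,0,0,0,0.4]
}}

```text
time_s: 7.03
position: [606.1, -225.7, 336.5]
tool_rot: [-0.001, 0.728, 0.685, -0.001]
contact_force: [1.0, 0.1, 0.3]
finger_gap: 25.4
gripper_force: 0.0
```

Emit:
{"method": "move_arm", "body": {
  "moves": [-30,10,15,0,0,5,-0.1,-30,20,0,0,0,7,-0.1,-30,30,0,0,0,7,-0.1,-20,35,0,0,0,7,-0.1,-20,35,0,0,0,7,-0.1,-15,35,0,0,0,7,-0.1,-15,35,0,0,0,7,-0.1,-10,35,0,0,0,7,-0.1]
}}

```text
time_s: 7.7
position: [435.3, 9.9, 351.9]
tool_rot: [-0.0, 0.335, 0.942, -0.0]
contact_force: [0.6, 0.4, 1.0]
finger_gap: 47.1
gripper_force: 0.0
```

Run:
```python
from h import *
p,d=shot("top"); np.save("top2.npy",d); cv2.imwrite("pics/top2full.png",p)
a=cv2.resize(p[180:270,335:445],None,fx=7,fy=6.6,interpolation=cv2.INTER_CUBIC)
a=cv2.resize(p[185:270,335:445],None,fx=7,fy=7,interpolation=cv2.INTER_CUBIC); cv2.imwrite("pics/dock2.png",a)
P,uv=cloud("top",d,[(380,460),(-330,-120),(72,100)])
for y0 in(-150,-215,-280):
    k=(abs(P[:,1]-y0)<26); print(y0,k.sum(),P[k].mean(0).round(1),fitD(P[k],P[k].mean(0)[:2]))
```

```text
-150 115 [ 436.  -153.9   85.4] (array([ 4.34527346e+02, -1.53795862e+02, -7.42230776e-02]), np.float64(0.02641558340420665))
-215 121 [ 432.4 -217.3   85.2] (array([ 4.30759005e+02, -2.17358640e+02, -1.01541461e-01]), np.float64(0.030435560589374792))
-280 119 [ 428.6 -281.4   85.5] (array([ 4.26769470e+02, -2.81913198e+02,  3.99700784e-03]), np.float64(0.03552980606121713))
```

View pics/dock2.png

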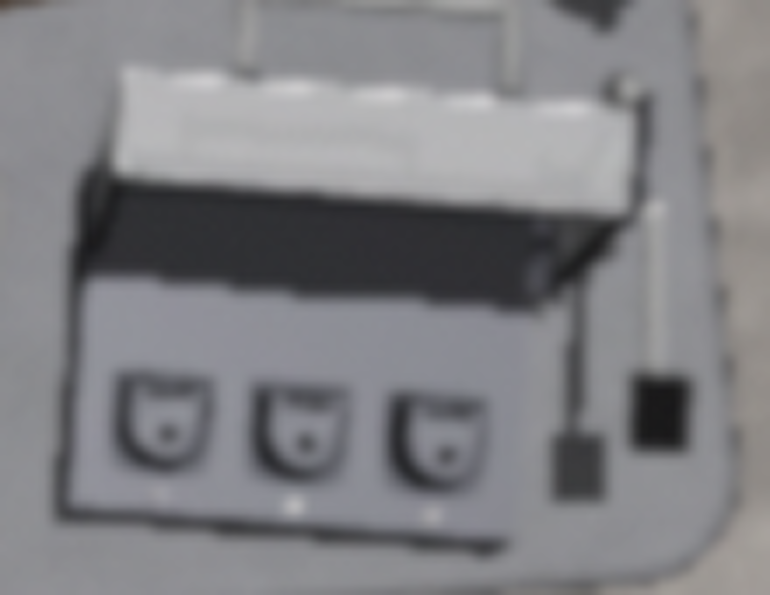

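Hood stays up by itself; packs are in the wells with the flats toward the rear, at crop (165,420), (303,430) and (443,445). Now I'll grasp bay2's pack.

Emit:
{"method": "move_arm", "body": {
  "moves": [0.6,-30,-20,0,0,7,-0.1,0.6,-30,-20,0,0,7,-0.1,0.6,-30,-20,0,0,7,-0.1,0.6,-30,-20,0,0,7,-0.1,0.6,-30,-20,0,0,7,-0.1,1.2,-14,-20,0,0,0.7,-0.1,0,0,-30,0,0,0,-0.1,0,0,-30,0,0,0,-0.1]
}}

```text
time_s: 8.42
position: [441.3, -153.9, 172.4]
tool_rot: [-0.0, 0.04, 0.999, -0.0]
contact_force: [0.3, 0.2, -0.6]
finger_gap: 46.8
gripper_force: 0.0
```

Emit:
{"method": "move_arm", "body": {
  "moves": [0,0,-30,0,0,0,-0.1,0,0,-30,0,0,0,-0.1,0,0,-20,0,0,0,-0.1,0,0,-12,0,0,0,-0.1,0,0,-6,0,0,0,-0.1,0,0,0,0,0,0,-0.1]
}}

```text
time_s: 8.92
position: [440.7, -152.4, 74.4]
tool_rot: [-0.001, 0.039, 0.999, 0.001]
contact_force: [0.5, -0.8, 0.7]
finger_gap: 47.2
gripper_force: 0.0
```

Emit:
{"method": "move_arm", "body": {
  "moves": [0,0,0,0,0,0,1,0,0,0,0,0,0,1,0,0,0,0,0,0,1,0,0,0,0,0,0,1],
  "force": 40
}}

```text
time_s: 9.25
position: [441.8, -152.8, 76.3]
tool_rot: [0.001, 0.038, 0.999, -0.0]
contact_force: [-0.6, 0.1, -1.5]
finger_gap: 35.4
gripper_force: 41.5
```

Emit:
{"method": "move_arm", "body": {
  "moves": [0,0,10,0,0,0,1,0,0,15,0,0,0,1,0,0,25,0,0,0,1,0,0,30,0,0,0,1,0,0,30,0,0,0,1]
}}

```text
time_s: 9.67
position: [441.1, -152.4, 187.1]
tool_rot: [-0.0, 0.038, 0.999, 0.0]
contact_force: [1.1, -1.2, -1.7]
finger_gap: 35.3
gripper_force: 41.5
```

Run:
```python
from h import *
f=lambda L:[(220+(x-3)/6.9,195+(y-3)/6.9) for x,y in L]
q=atz("top",f([(52,255),(355,238),(368,420),(65,435)]),18); print(q.round(1).tolist(),q.mean(0))
s=manip.get_state();print(s["position"],s["joint_pos"].round(2),s["finger_gap"])
```

```text
[[474.6, 282.4, 18.0], [485.3, 135.1, 18.0], [397.3, 126.4, 18.0], [387.6, 272.8, 18.0]] [436.17694909 204.16398395  18.        ]
[ 441.05191758 -152.41177733  187.0907682 ] [-0.51  0.15 -0.28  1.14 -0.   -0.44] 35.26067372858202
```

Emit:
{"method": "move_arm", "body": {
  "moves": [-0.7,29.3,0,0,0,7.06,1,-0.7,29.3,0,0,0,7.06,1,-0.7,29.3,0,0,0,7.06,1,-0.7,29.3,0,0,0,7.06,1,-0.7,29.3,0,0,0,7.06,1,-0.7,29.3,0,0,0,7.06,1,-0.7,29.3,0,0,0,7.06,1]
}}

```text
time_s: 10.25
position: [436.3, 53.8, 186.2]
tool_rot: [0.0, -0.386, 0.923, -0.0]
contact_force: [-0.1, -0.8, -1.1]
finger_gap: 35.5
gripper_force: 41.4
```

Emit:
{"method": "move_arm", "body": {
  "moves": [-0.7,29.3,0,0,0,7.06,1,-0.7,29.3,0,0,0,7.06,1,-0.7,29.3,0,0,0,7.06,1,-0.7,29.3,0,0,0,7.06,1,-0.7,29.3,0,0,0,7.06,1,-0.7,29.3,0,0,0,7.06,1,-0.7,29.3,0,0,0,7.06,1]
}}

```text
time_s: 10.83
position: [431.3, 259.1, 186.2]
tool_rot: [-0.0, 0.736, -0.677, 0.0]
contact_force: [0.9, -0.7, -2.0]
finger_gap: 35.4
gripper_force: 41.4
```

Emit:
{"method": "move_arm", "body": {
  "moves": [0,0,-30,0,0,0,1,0,0,-30,0,0,0,1,0,0,-30,0,0,0,1,0,0,-22,0,0,0,1,0,0,-10,0,0,0,1,0,0,-5,0,0,0,1,0,0,0,0,0,0,1]
}}

```text
time_s: 11.42
position: [431.3, 257.4, 58.1]
tool_rot: [0.001, 0.734, -0.679, -0.0]
contact_force: [0.0, -0.1, -1.4]
finger_gap: 34.9
gripper_force: 41.4
```

Emit:
{"method": "move_arm", "body": {
  "moves": [0,0,-1.5,0,0,0,1,0,0,0,0,0,0,1]
}}

```text
time_s: 11.58
position: [432.2, 257.7, 58.0]
tool_rot: [-0.001, 0.734, -0.679, 0.0]
contact_force: [0.6, -0.1, -1.6]
finger_gap: 35.4
gripper_force: 41.4
```

Emit:
{"method": "move_arm", "body": {
  "moves": [0,0,0,0,0,0,-0.1,0,0,0,0,0,0,-0.1,0,0,0,0,0,0,-0.1,0,0,15,0,0,0,-0.1,0,0,35,0,0,0,-0.1,0,0,40,0,0,0,-0.1,0,0,40,0,0,0,-0.1]
}}

```text
time_s: 12.17
position: [431.1, 257.3, 188.8]
tool_rot: [0.0, 0.734, -0.679, -0.0]
contact_force: [1.2, 0.7, 0.5]
finger_gap: 46.7
gripper_force: 0.0
```

Emit:
{"method": "move_arm", "body": {
  "moves": [0.3,-29.7,0,0,0,-6.13,-0.1,0.3,-29.7,0,0,0,-6.13,-0.1,0.3,-29.7,0,0,0,-6.13,-0.1,0.3,-29.7,0,0,0,-6.13,-0.1,0.3,-29.7,0,0,0,-6.13,-0.1,0.3,-29.7,0,0,0,-6.13,-0.1,0.3,-29.7,0,0,0,-6.13,-0.1,0.3,-29.7,0,0,0,-6.13,-0.1]
}}

```text
time_s: 12.83
position: [433.9, 18.6, 187.7]
tool_rot: [0.0, -0.383, 0.924, -0.0]
contact_force: [0.1, -0.1, 0.7]
finger_gap: 46.9
gripper_force: 0.0
```

Emit:
{"method": "move_arm", "body": {
  "moves": [0.3,-29.7,0,0,0,-6.13,-0.1,0.3,-29.7,0,0,0,-6.13,-0.1,0.3,-29.7,0,0,0,-6.13,-0.1,0.3,-29.7,0,0,0,-6.13,-0.1,0.3,-29.7,0,0,0,-6.13,-0.1,0.3,-29.7,0,0,0,-6.13,-0.1,0.3,-29.7,0,0,0,-6.13,-0.1,0.3,-29.7,0,0,0,-6.13,-0.1]
}}

```text
time_s: 13.5
position: [436.2, -219.3, 187.6]
tool_rot: [0.0, 0.035, 0.999, -0.0]
contact_force: [0.4, -0.0, 0.7]
finger_gap: 46.8
gripper_force: 0.0
```

Emit:
{"method": "move_arm", "body": {
  "moves": [0,0,-30,0,0,0,-0.1,0,0,-30,0,0,0,-0.1,0,0,-20,0,0,0,-0.1,0,0,-20,0,0,0,-0.1,0,0,-8,0,0,0,-0.1,0,0,-4,0,0,0,-0.1,0,0,0,0,0,0,-0.1]
}}

```text
time_s: 14.08
position: [436.5, -217.6, 75.2]
tool_rot: [-0.0, 0.032, 0.999, 0.0]
contact_force: [-0.2, 0.5, 1.0]
finger_gap: 47.0
gripper_force: 0.0
```

Emit:
{"method": "move_arm", "body": {
  "moves": [0,0,0,0,0,0,1,0,0,0,0,0,0,1,0,0,0,0,0,0,1,0,0,0,0,0,0,1]
}}

```text
time_s: 14.42
position: [437.0, -218.0, 76.2]
tool_rot: [0.001, 0.032, 0.999, -0.001]
contact_force: [0.7, 1.3, 4.7]
finger_gap: 35.5
gripper_force: 43.6
```

Emit:
{"method": "move_arm", "body": {
  "moves": [0,0,10,0,0,0,1,0,0,15,0,0,0,1,0,0,25,0,0,0,1,0,0,30,0,0,0,1,0,0,30,0,0,0,1]
}}

```text
time_s: 14.83
position: [436.0, -217.4, 186.4]
tool_rot: [-0.0, 0.032, 0.999, 0.0]
contact_force: [1.6, -0.7, -1.3]
finger_gap: 35.4
gripper_force: 42.9
```

Emit:
{"method": "move_arm", "body": {
  "moves": [0,30.5,0,0,0,7,1,0,30.5,0,0,0,7,1,0,30.5,0,0,0,7,1,0,30.5,0,0,0,7,1,0,30.5,0,0,0,7,1,0,30.5,0,0,0,7,1,0,30.5,0,0,0,7,1]
}}

```text
time_s: 15.42
position: [436.1, -2.8, 185.5]
tool_rot: [0.0, -0.388, 0.922, -0.0]
contact_force: [-0.1, -0.8, -2.0]
finger_gap: 35.5
gripper_force: 43.0
```

Emit:
{"method": "move_arm", "body": {
  "moves": [0,30.5,0,0,0,7,1,0,30.5,0,0,0,7,1,0,30.5,0,0,0,7,1,0,30.5,0,0,0,7,1,0,30.5,0,0,0,7,1,0,30.5,0,0,0,7,1,0,30.5,0,0,0,7,1]
}}

```text
time_s: 16.0
position: [436.1, 210.9, 185.5]
tool_rot: [-0.0, 0.736, -0.677, 0.0]
contact_force: [0.9, -0.9, -1.3]
finger_gap: 35.2
gripper_force: 43.0
```

Emit:
{"method": "move_arm", "body": {
  "moves": [0,0,-30,0,0,0,1,0,0,-30,0,0,0,1,0,0,-30,0,0,0,1,0,0,-22,0,0,0,1,0,0,-10,0,0,0,1,0,0,-6,0,0,0,1,0,0,0,0,0,0,1]
}}

```text
time_s: 16.58
position: [435.4, 209.2, 56.6]
tool_rot: [0.001, 0.734, -0.68, -0.001]
contact_force: [0.5, 0.0, -0.2]
finger_gap: 35.2
gripper_force: 40.4
```

Emit:
{"method": "move_arm", "body": {
  "moves": [0,0,0,0,0,0,-0.1,0,0,0,0,0,0,-0.1,0,0,0,0,0,0,-0.1,0,0,15,0,0,0,-0.1,0,0,35,0,0,0,-0.1,0,0,40,0,0,0,-0.1,0,0,41,0,0,0,-0.1]
}}

```text
time_s: 17.17
position: [436.0, 209.1, 189.9]
tool_rot: [0.0, 0.733, -0.68, -0.0]
contact_force: [2.3, 1.1, 0.3]
finger_gap: 47.0
gripper_force: 0.0
```

Emit:
{"method": "move_arm", "body": {
  "moves": [-0.2,-30.7,0,0,0,-6.13,-0.1,-0.2,-30.7,0,0,0,-6.13,-0.1,-0.2,-30.7,0,0,0,-6.13,-0.1,-0.2,-30.7,0,0,0,-6.13,-0.1,-0.2,-30.7,0,0,0,-6.13,-0.1,-0.2,-30.7,0,0,0,-6.13,-0.1,-0.2,-30.7,0,0,0,-6.13,-0.1,-0.2,-30.7,0,0,0,-6.13,-0.1]
}}

```text
time_s: 17.83
position: [434.8, -37.8, 188.9]
tool_rot: [0.001, -0.383, 0.924, -0.001]
contact_force: [1.6, -0.6, 0.5]
finger_gap: 46.9
gripper_force: 0.0
```

Emit:
{"method": "move_arm", "body": {
  "moves": [-0.2,-30.7,0,0,0,-6.13,-0.1,-0.2,-30.7,0,0,0,-6.13,-0.1,-0.2,-30.7,0,0,0,-6.13,-0.1,-0.2,-30.7,0,0,0,-6.13,-0.1,-0.2,-30.7,0,0,0,-6.13,-0.1,-0.2,-30.7,0,0,0,-6.13,-0.1,-0.2,-30.7,0,0,0,-6.13,-0.1,-0.2,-30.7,0,0,0,-6.13,-0.1]
}}

```text
time_s: 18.5
position: [433.1, -283.7, 188.8]
tool_rot: [0.0, 0.035, 0.999, -0.0]
contact_force: [1.2, 0.1, 0.4]
finger_gap: 47.0
gripper_force: 0.0
```

Emit:
{"method": "move_arm", "body": {
  "moves": [0,0,-30,0,0,0,-0.1,0,0,-30,0,0,0,-0.1,0,0,-20,0,0,0,-0.1,0,0,-20,0,0,0,-0.1,0,0,-8,0,0,0,-0.1,0,0,-4,0,0,0,-0.1,0,0,0,0,0,0,-0.1]
}}

```text
time_s: 19.08
position: [433.0, -281.4, 76.2]
tool_rot: [-0.0, 0.032, 0.999, 0.0]
contact_force: [-0.5, 4.6, 1.8]
finger_gap: 46.9
gripper_force: 0.0
```

Emit:
{"method": "move_arm", "body": {
  "moves": [0,0,0,0,0,0,1,0,0,0,0,0,0,1,0,0,0,0,0,0,1,0,0,0,0,0,0,1]
}}

```text
time_s: 19.42
position: [433.8, -282.1, 77.2]
tool_rot: [0.001, 0.032, 0.999, -0.001]
contact_force: [-0.4, 3.9, 6.7]
finger_gap: 35.6
gripper_force: 43.6
```

Emit:
{"method": "move_arm", "body": {
  "moves": [0,0,10,0,0,0,1,0,0,15,0,0,0,1,0,0,25,0,0,0,1,0,0,30,0,0,0,1,0,0,30,0,0,0,1]
}}

```text
time_s: 19.83
position: [432.9, -282.0, 188.0]
tool_rot: [-0.0, 0.033, 0.999, -0.0]
contact_force: [-0.1, -0.6, -1.2]
finger_gap: 35.4
gripper_force: 43.0
```

Emit:
{"method": "move_arm", "body": {
  "moves": [0.4,29.8,0,0,0,6.54,1,0.4,29.8,0,0,0,6.54,1,0.4,29.8,0,0,0,6.54,1,0.4,29.8,0,0,0,6.54,1,0.4,29.8,0,0,0,6.54,1,0.4,29.8,0,0,0,6.54,1,0.4,29.8,0,0,0,6.54,1,0.4,29.8,0,0,0,6.54,1]
}}

```text
time_s: 20.5
position: [436.4, -42.5, 187.1]
tool_rot: [0.0, -0.414, 0.91, -0.001]
contact_force: [1.2, -0.0, -0.8]
finger_gap: 35.3
gripper_force: 43.1
```

Emit:
{"method": "move_arm", "body": {
  "moves": [0.4,29.8,0,0,0,6.54,1,0.4,29.8,0,0,0,6.54,1,0.4,29.8,0,0,0,6.54,1,0.4,29.8,0,0,0,6.54,1,0.4,29.8,0,0,0,6.54,1,0.4,29.8,0,0,0,6.54,1,0.4,29.8,0,0,0,6.54,1]
}}

```text
time_s: 21.08
position: [439.4, 166.4, 187.2]
tool_rot: [-0.0, 0.735, -0.678, 0.001]
contact_force: [0.1, 0.3, -1.8]
finger_gap: 35.4
gripper_force: 43.1
```

Emit:
{"method": "move_arm", "body": {
  "moves": [0,0,-30,0,0,0,1,0,0,-30,0,0,0,1,0,0,-30,0,0,0,1,0,0,-22,0,0,0,1,0,0,-10,0,0,0,1,0,0,-6,0,0,0,1,0,0,0,0,0,0,1]
}}

```text
time_s: 21.67
position: [438.9, 164.9, 57.8]
tool_rot: [0.001, 0.733, -0.68, -0.0]
contact_force: [-1.2, 0.2, -1.5]
finger_gap: 35.5
gripper_force: 39.9
```

Emit:
{"method": "move_arm", "body": {
  "moves": [0,0,-0.5,0,0,0,-0.1,0,0,0,0,0,0,-0.1,0,0,0,0,0,0,-0.1,0,0,15,0,0,0,-0.1,0,0,35,0,0,0,-0.1,0,0,40,0,0,0,-0.1,0,0,41,0,0,0,-0.1]
}}

```text
time_s: 22.25
position: [438.8, 165.0, 190.7]
tool_rot: [0.0, 0.734, -0.68, -0.0]
contact_force: [0.9, 0.4, 0.3]
finger_gap: 46.9
gripper_force: 0.0
```

Emit:
{"method": "move_arm", "body": {
  "moves": [-10,33,10,0,0,0,-0.1,-15,33,10,0,0,0,-0.1,-15,33,10,0,0,0,-0.1,-15,33,10,0,0,0,-0.1,-20,33,10,0,0,0,-0.1,-20,33,10,0,0,0,-0.1]
}}

```text
time_s: 22.75
position: [343.4, 364.5, 250.1]
tool_rot: [-0.001, 0.733, -0.68, 0.0]
contact_force: [1.4, -0.0, 0.3]
finger_gap: 46.8
gripper_force: 0.0
```

Run:
```python
from h import *
p,d=shot("top"); np.save("top3.npy",d)
a=cv2.resize(p[190:275,225:445],None,fx=3.6,fy=3.6,interpolation=cv2.INTER_CUBIC); cv2.imwrite("pics/top3.png",a)
for c in [(516.7,69.4),(444.5,90.4),(444,-4.6)]:
    P,_=cloud("top",d,[(c[0]-38,c[0]+38),(c[1]-38,c[1]+38),(50,75)])
    x,f=fitD(P,P.mean(0)[:2]); print("pack",len(P),P.mean(0).round(1),x.round(2),np.degrees(x[2]).round(1),round(f,4))
for y in(158,204,250):
    P,_=cloud("top",d,[(400,475),(y-22,y+22),(50,85)]); print(P.mean(0),len(P))
```

```text
pack 108 [516.5  71.3  61.3] [516.62  69.69   1.59] 91.0 0.0298
pack 112 [444.5  91.9  61.2] [444.54  90.46   1.6 ] 91.8 0.028
pack 76 [415.9  11.7  63.1] [414.98  13.17  -1.1 ] -62.8 0.0626
[438.94143925 156.36272391  65.50198261] 116
[435.86966491 200.8738438   65.03085132] 118
[432.5394118  248.34541977  65.1761486 ] 116
```

View pics/top3.png

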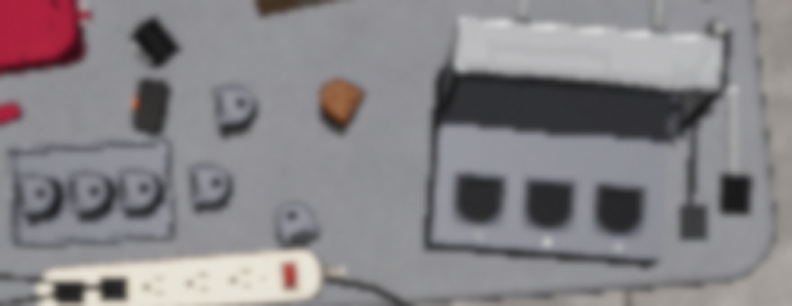

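The tray holds three upright packs and the wells are empty. Pack C was knocked to crop (297,222). I'll refit C.

Run:
```python
from h import *
d=np.load("top3.npy")
P,_=cloud("top",d,[(375,450),(-25,50),(50,75)]); x,f=fitD(P,P.mean(0)[:2]); print(len(P),P.mean(0).round(1),x.round(2),np.degrees(x[2]),f)
```

```text
109 [410.9  12.   62.9] [412.46  12.54   3.56] 203.91082133382068 0.02671958568686223
```

Emit:
{"method": "move_arm", "body": {
  "moves": [22,-36,0,0,0,-2.9,-0.1,22,-36,0,0,0,0,-0.1,22,-36,0,0,0,0,-0.1,22,-36,0,0,0,0,-0.1,22,-36,0,0,0,0,-0.1,22,-36,0,0,0,0,-0.1,22,-36,0,0,0,0,-0.1,19,-37,0,0,0,0,-0.1]
}}

```text
time_s: 23.47
position: [516.4, 75.2, 249.5]
tool_rot: [-0.001, 0.716, -0.698, 0.001]
contact_force: [1.4, 0.8, 0.8]
finger_gap: 47.0
gripper_force: 0.0
```

Emit:
{"method": "move_arm", "body": {
  "moves": [0,0,-35,0,0,0,-0.1,0,0,-35,0,0,0,-0.1,0,0,-35,0,0,0,-0.1,0,0,-35,0,0,0,-0.1,0,0,-30,0,0,0,-0.1,0,0,-18,0,0,0,-0.1,0,0,-10,0,0,0,-0.1,0,0,0,0,0,0,-0.1]
}}

```text
time_s: 24.13
position: [514.7, 77.1, 49.4]
tool_rot: [0.001, 0.716, -0.698, -0.001]
contact_force: [-0.4, -1.0, 0.4]
finger_gap: 46.9
gripper_force: 0.0
```

Emit:
{"method": "move_arm", "body": {
  "moves": [0,0,0,0,0,0,1,0,0,0,0,0,0,1,0,0,0,0,0,0,1,0,0,0,0,0,0,1]
}}

```text
time_s: 24.47
position: [516.0, 77.3, 51.8]
tool_rot: [-0.001, 0.716, -0.698, 0.001]
contact_force: [-0.0, -0.9, -1.9]
finger_gap: 36.3
gripper_force: 40.1
```

Emit:
{"method": "move_arm", "body": {
  "moves": [0,0,20,0,0,0,1,0,0,40,0,0,0,1,0,0,40,0,0,0,1,0,0,30,0,0,0,1,0,0,0,0,0,0,1]
}}

```text
time_s: 24.88
position: [517.8, 77.3, 187.5]
tool_rot: [-0.004, 0.716, -0.698, 0.004]
contact_force: [0.8, -0.3, -1.4]
finger_gap: 35.9
gripper_force: 40.2
```

Emit:
{"method": "move_arm", "body": {
  "moves": [-10.8,-16.5,0,0,0,-6.79,1,-10.8,-16.5,0,0,0,-6.79,1,-10.8,-16.5,0,0,0,-6.79,1,-10.8,-16.5,0,0,0,-6.79,1,-10.8,-16.5,0,0,0,-6.79,1,-10.8,-16.5,0,0,0,-6.79,1,-10.8,-16.5,0,0,0,-6.79,1]
}}

```text
time_s: 25.47
position: [439.1, -38.8, 180.8]
tool_rot: [0.0, -0.372, 0.928, -0.0]
contact_force: [0.1, -0.4, -1.2]
finger_gap: 35.8
gripper_force: 40.2
```

Emit:
{"method": "move_arm", "body": {
  "moves": [0,-16.5,0,0,0,-6.79,1,0,-16.5,0,0,0,-6.79,1,0,-16.5,0,0,0,-6.79,1,0,-16.5,0,0,0,-6.79,1,0,-16.5,0,0,0,-6.79,1,0,-16.5,0,0,0,-6.79,1,0,-16.5,0,0,0,-6.79,1,0,0,-20,0,0,0,1]
}}

```text
time_s: 26.13
position: [441.5, -156.9, 163.2]
tool_rot: [0.003, 0.036, 0.999, -0.002]
contact_force: [-0.3, 0.0, -0.9]
finger_gap: 36.1
gripper_force: 40.2
```

Emit:
{"method": "move_arm", "body": {
  "moves": [0,0,-30,0,0,0,1,0,0,-20,0,0,0,1,0,0,-10,0,0,0,1,0,0,0,0,0,0,1,0,0,0,0,0,0,1]
}}

```text
time_s: 26.55
position: [439.6, -153.7, 100.7]
tool_rot: [-0.0, 0.031, 1.0, 0.0]
contact_force: [-0.2, -0.5, -2.0]
finger_gap: 36.1
gripper_force: 40.2
```

Emit:
{"method": "move_arm", "body": {
  "moves": [1.5,-0.4,3,0,0,0,1,0,0,0,0,0,0,1,0,0,0,0,0,0,1]
}}

```text
time_s: 26.8
position: [441.9, -154.4, 104.8]
tool_rot: [0.001, 0.031, 1.0, -0.001]
contact_force: [0.8, 0.1, -0.8]
finger_gap: 36.2
gripper_force: 40.2
```

Emit:
{"method": "move_arm", "body": {
  "moves": [0,0,0,0,0,0,1,0,0,0,0,0,0,1,0,0,0,0,0,0,1]
}}

```text
time_s: 27.05
position: [441.3, -154.1, 103.9]
tool_rot: [0.0, 0.031, 1.0, -0.0]
contact_force: [-0.4, -0.0, -0.5]
finger_gap: 36.0
gripper_force: 40.2
```

Now the descent, stepwise with force readings.

Emit:
{"method": "move_arm", "body": {
  "moves": [0.6,0,-3,0,0,0,1,0,0,-3,0,0,0,1,0,0,-2,0,0,0,1,0,0,0,0,0,0,1]
}}

```text
time_s: 27.38
position: [442.2, -154.3, 97.1]
tool_rot: [0.001, 0.031, 1.0, -0.001]
contact_force: [-5.4, 3.7, 19.5]
finger_gap: 36.4
gripper_force: 37.8
```

Emit:
{"method": "move_arm", "body": {
  "moves": [0,0,-2,0,0,0,1,0,0,-2,0,0,0,1,0,0,0,0,0,0,1]
}}

```text
time_s: 27.63
position: [442.2, -153.8, 92.6]
tool_rot: [0.001, 0.031, 1.0, 0.0]
contact_force: [1.1, 2.6, -1.1]
finger_gap: 35.5
gripper_force: 41.1
```

Emit:
{"method": "move_arm", "body": {
  "moves": [-0.4,0.3,-4,0,0,0,1,0,0,-4,0,0,0,1,0,0,0,0,0,0,1]
}}

```text
time_s: 27.88
position: [440.9, -153.6, 82.4]
tool_rot: [-0.001, 0.031, 1.0, 0.0]
contact_force: [-0.3, 0.6, -2.4]
finger_gap: 35.3
gripper_force: 41.0
```

Emit:
{"method": "move_arm", "body": {
  "moves": [0,0,-4,0,0,0,1,0,0,-3,0,0,0,1,0,0,0,0,0,0,1]
}}

```text
time_s: 28.13
position: [441.2, -153.7, 75.8]
tool_rot: [-0.001, 0.031, 1.0, 0.0]
contact_force: [-0.5, 2.5, -2.4]
finger_gap: 35.7
gripper_force: 40.9
```

Emit:
{"method": "move_arm", "body": {
  "moves": [0,0,-1.5,0,0,0,1,0,0,-1.5,0,0,0,1,0,0,0,0,0,0,1]
}}

```text
time_s: 28.38
position: [441.4, -153.7, 73.7]
tool_rot: [0.0, 0.031, 1.0, 0.0]
contact_force: [0.1, 2.9, 0.1]
finger_gap: 35.6
gripper_force: 41.2
```

Emit:
{"method": "move_arm", "body": {
  "moves": [0,0,-1.5,0,0,0,1,0,0,-1,0,0,0,1,0,0,0,0,0,0,1]
}}

```text
time_s: 28.63
position: [441.6, -153.7, 73.5]
tool_rot: [0.001, 0.031, 1.0, -0.0]
contact_force: [-8.9, 8.1, 32.9]
finger_gap: 35.2
gripper_force: 45.4
```

Emit:
{"method": "move_arm", "body": {
  "moves": [0,0,0,0,0,0,-0.1,0,0,0,0,0,0,-0.1,0,0,0,0,0,0,-0.1,0,0,15,0,0,0,-0.1,0,0,30,0,0,0,-0.1,0,0,35,0,0,0,-0.1,0,0,35,0,0,0,-0.1]
}}

```text
time_s: 29.22
position: [441.0, -153.8, 187.0]
tool_rot: [-0.001, 0.031, 1.0, 0.0]
contact_force: [1.0, -1.1, 0.4]
finger_gap: 46.9
gripper_force: 0.0
```

Emit:
{"method": "move_arm", "body": {
  "moves": [0.2,17.9,0,0,0,6.8,-0.1,0.2,17.9,0,0,0,6.8,-0.1,0.2,17.9,0,0,0,6.8,-0.1,0.2,17.9,0,0,0,6.8,-0.1,0.2,17.9,0,0,0,6.8,-0.1,0.2,17.9,0,0,0,6.8,-0.1,0.2,17.9,0,0,0,6.8,-0.1]
}}

```text
time_s: 29.8
position: [442.9, -27.9, 185.9]
tool_rot: [-0.0, -0.377, 0.926, -0.0]
contact_force: [-0.2, -0.0, -0.5]
finger_gap: 46.9
gripper_force: 0.0
```

Emit:
{"method": "move_arm", "body": {
  "moves": [0.2,17.9,0,0,0,6.8,-0.1,0.2,17.9,0,0,0,6.8,-0.1,0.2,17.9,0,0,0,6.8,-0.1,0.2,17.9,0,0,0,6.8,-0.1,0.2,17.9,0,0,0,6.8,-0.1,0.2,17.9,0,0,0,6.8,-0.1,0.2,17.9,0,0,0,6.8,-0.1]
}}

```text
time_s: 30.38
position: [444.3, 97.5, 185.9]
tool_rot: [0.0, 0.719, -0.695, 0.0]
contact_force: [0.2, 0.6, -0.3]
finger_gap: 47.0
gripper_force: 0.0
```

Emit:
{"method": "move_arm", "body": {
  "moves": [0,0,0,0,0,0,-0.1,0,0,0,0,0,0,-0.1]
}}

```text
time_s: 30.55
position: [444.3, 97.1, 185.9]
tool_rot: [0.0, 0.717, -0.697, 0.0]
contact_force: [0.2, -0.7, 0.1]
finger_gap: 46.8
gripper_force: 0.0
```

Emit:
{"method": "move_arm", "body": {
  "moves": [0,0,-30,0,0,0,-0.1,0,0,-30,0,0,0,-0.1,0,0,-30,0,0,0,-0.1,0,0,-24,0,0,0,-0.1,0,0,-14,0,0,0,-0.1,0,0,-6,0,0,0,-0.1,0,0,0,0,0,0,-0.1,0,0,0,0,0,0,-0.1]
}}

```text
time_s: 31.22
position: [444.7, 96.2, 52.6]
tool_rot: [-0.0, 0.716, -0.698, 0.0]
contact_force: [0.5, -0.6, -0.8]
finger_gap: 46.5
gripper_force: 0.0
```

Emit:
{"method": "move_arm", "body": {
  "moves": [0,0,0,0,0,0,1,0,0,0,0,0,0,1,0,0,0,0,0,0,1,0,0,0,0,0,0,1],
  "force": 60
}}

```text
time_s: 31.55
position: [445.0, 96.6, 53.4]
tool_rot: [-0.001, 0.717, -0.697, 0.001]
contact_force: [-1.5, -1.1, 7.4]
finger_gap: 35.0
gripper_force: 59.7
```

Emit:
{"method": "move_arm", "body": {
  "moves": [0,0,20,0,0,0,1,0,0,40,0,0,0,1,0,0,40,0,0,0,1,0,0,30,0,0,0,1,0,0,0,0,0,0,1]
}}

```text
time_s: 31.97
position: [446.7, 96.9, 188.4]
tool_rot: [-0.004, 0.717, -0.697, 0.003]
contact_force: [1.1, -0.2, -1.4]
finger_gap: 35.1
gripper_force: 60.2
```

Emit:
{"method": "move_arm", "body": {
  "moves": [-0.6,-22.5,0,0,0,-6.79,1,-0.6,-22.5,0,0,0,-6.79,1,-0.6,-22.5,0,0,0,-6.79,1,-0.6,-22.5,0,0,0,-6.79,1,-0.6,-22.5,0,0,0,-6.79,1,-0.6,-22.5,0,0,0,-6.79,1,-0.6,-22.5,0,0,0,-6.79,1]
}}

```text
time_s: 32.55
position: [439.7, -61.7, 181.9]
tool_rot: [0.0, -0.373, 0.928, 0.0]
contact_force: [0.2, 0.7, -1.4]
finger_gap: 35.1
gripper_force: 60.1
```

Emit:
{"method": "move_arm", "body": {
  "moves": [-0.6,-22.5,0,0,0,-6.79,1,-0.6,-22.5,0,0,0,-6.79,1,-0.6,-22.5,0,0,0,-6.79,1,-0.6,-22.5,0,0,0,-6.79,1,-0.6,-22.5,0,0,0,-6.79,1,-0.6,-22.5,0,0,0,-6.79,1,-0.6,-22.5,0,0,0,-6.79,1,0,0,-20,0,0,0,1]
}}

```text
time_s: 33.22
position: [437.3, -222.5, 164.3]
tool_rot: [0.002, 0.035, 0.999, -0.002]
contact_force: [1.1, -0.1, -2.5]
finger_gap: 35.5
gripper_force: 60.1
```

Emit:
{"method": "move_arm", "body": {
  "moves": [0,0,-30,0,0,0,1,0,0,-20,0,0,0,1,0,0,-8,0,0,0,1,0,0,0,0,0,0,1,0,0,0,0,0,0,1,0,0,0,0,0,0,1,0,0,0,0,0,0,1]
}}

```text
time_s: 33.8
position: [436.6, -218.6, 105.5]
tool_rot: [0.001, 0.03, 1.0, -0.001]
contact_force: [0.3, -0.0, -0.9]
finger_gap: 35.3
gripper_force: 60.0
```

Emit:
{"method": "move_arm", "body": {
  "moves": [-0.2,0.7,-4,0,0,0,1,0,0,-4,0,0,0,1,0,0,-2,0,0,0,1,0,0,0,0,0,0,1]
}}

```text
time_s: 34.13
position: [436.6, -218.2, 98.2]
tool_rot: [0.002, 0.03, 1.0, -0.002]
contact_force: [-9.8, 7.1, 41.2]
finger_gap: 35.0
gripper_force: 56.7
```

Emit:
{"method": "move_arm", "body": {
  "moves": [0,0,-2,0,0,0,1,0,0,-2,0,0,0,1,0,0,0,0,0,0,1]
}}

```text
time_s: 34.38
position: [435.8, -217.3, 91.0]
tool_rot: [0.001, 0.03, 1.0, -0.0]
contact_force: [0.3, 1.5, -0.7]
finger_gap: 35.1
gripper_force: 60.1
```

Emit:
{"method": "move_arm", "body": {
  "moves": [-0.3,0.3,-4,0,0,0,1,0,0,-4,0,0,0,1,0,0,-3,0,0,0,1,0,0,0,0,0,0,1]
}}

```text
time_s: 34.72
position: [435.0, -217.1, 78.0]
tool_rot: [-0.001, 0.03, 1.0, 0.0]
contact_force: [0.1, 0.1, -1.5]
finger_gap: 35.0
gripper_force: 60.1
```

Emit:
{"method": "move_arm", "body": {
  "moves": [0,0,-2,0,0,0,1,0,0,-1,0,0,0,1,0,0,0,0,0,0,1]
}}

```text
time_s: 34.97
position: [435.4, -217.3, 76.5]
tool_rot: [0.0, 0.03, 1.0, -0.0]
contact_force: [-2.4, 2.4, 5.9]
finger_gap: 34.9
gripper_force: 61.1
```

Emit:
{"method": "move_arm", "body": {
  "moves": [0,0,-1.5,0,0,0,1,0,0,0,0,0,0,1]
}}

```text
time_s: 35.13
position: [435.4, -217.3, 76.4]
tool_rot: [0.001, 0.03, 1.0, -0.0]
contact_force: [-7.0, 4.8, 24.4]
finger_gap: 35.0
gripper_force: 63.3
```

Emit:
{"method": "move_arm", "body": {
  "moves": [0,0,0,0,0,0,-0.1,0,0,0,0,0,0,-0.1,0,0,0,0,0,0,-0.1,0,0,15,0,0,0,-0.1,0,0,30,0,0,0,-0.1,0,0,35,0,0,0,-0.1,0,0,35,0,0,0,-0.1]
}}

```text
time_s: 35.72
position: [434.9, -217.0, 190.5]
tool_rot: [-0.001, 0.03, 1.0, 0.0]
contact_force: [1.1, -1.0, 0.4]
finger_gap: 47.2
gripper_force: 0.0
```

Run:
```python
from h import *
d=np.load("top3.npy")
P,_=cloud("top",d,[(330,400),(-30,80),(12,50)])
for y in range(-30,80,15):
    k=abs(P[:,1]-y)<7.5; print(y,k.sum(),(P[k].max(0).round(),np.median(P[k][:,2]).round()) if k.any() else "")
P,_=cloud("top",d,[(380,460),(-310,-120),(65,100)]); print(len(P),P.mean(0) if len(P) else 0)
p,d=shot("top")
P,_=cloud("top",d,[(380,445),(-30,50),(50,75)]); x,f=fitD(P,P.mean(0)[:2]); print(len(P),x.round(2),np.degrees(x[2]),f)
for c in((434,-153.7),(430,-217.5)):
    P,_=cloud("top",d,[(c[0]-25,c[0]+25),(c[1]-25,c[1]+25),(70,100)]); print(len(P),P.mean(0).round(1) if len(P) else 0)
```

```text
-30 10 (array([371., -25.,  20.]), np.float64(18.0))
-15 29 (array([381.,  -8.,  39.]), np.float64(26.0))
0 57 (array([397.,   5.,  43.]), np.float64(33.0))
15 77 (array([394.,  22.,  50.]), np.float64(34.0))
30 62 (array([387.,  37.,  42.]), np.float64(34.0))
45 71 (array([384.,  52.,  45.]), np.float64(33.0))
60 68 (array([383.,  67.,  44.]), np.float64(34.0))
75 51 (array([383.,  78.,  39.]), np.float64(34.0))
0 0
109 [412.34  12.72  -2.69] -154.27796784525603 0.02817816036987078
105 [ 436.  -153.7   86.5]
0 0
```

Emit:
{"method": "move_arm", "body": {
  "moves": [-3,28.6,0,0,0,3.58,-0.1,-3,28.6,0,0,0,3.58,-0.1,-3,28.6,0,0,0,3.58,-0.1,-3,28.6,0,0,0,3.58,-0.1,-3,28.6,0,0,0,3.58,-0.1,-3,28.6,0,0,0,3.58,-0.1,-3,28.6,0,0,0,3.58,-0.1,-3,28.6,0,0,0,3.58,-0.1]
}}

```text
time_s: 36.43
position: [411.1, 12.8, 189.5]
tool_rot: [0.0, -0.219, 0.976, -0.0]
contact_force: [0.3, 0.8, -1.2]
finger_gap: 47.4
gripper_force: 0.0
```

Emit:
{"method": "move_arm", "body": {
  "moves": [0,0,-20,0,0,0,-0.1,0,0,-30,0,0,0,-0.1,0,0,-20,0,0,0,-0.1,0,0,0,0,0,0,-0.1,0,0,0,0,0,0,-0.1]
}}

```text
time_s: 36.85
position: [410.9, 11.6, 119.4]
tool_rot: [-0.001, -0.218, 0.976, 0.0]
contact_force: [-0.5, -0.1, 0.1]
finger_gap: 47.0
gripper_force: 0.0
```

Yaw is 115.2°, which is what I wanted. Descending to about 55.

Emit:
{"method": "move_arm", "body": {
  "moves": [0,0,-25,0,0,0,-0.1,0,0,-20,0,0,0,-0.1,0,0,-12,0,0,0,-0.1,0,0,-7,0,0,0,-0.1,0,0,0,0,0,0,-0.1,0,0,0,0,0,0,-0.1]
}}

```text
time_s: 37.35
position: [412.1, 11.3, 56.6]
tool_rot: [0.0, -0.218, 0.976, -0.0]
contact_force: [-0.6, -0.2, 0.3]
finger_gap: 46.9
gripper_force: 0.0
```

Emit:
{"method": "move_arm", "body": {
  "moves": [0,0,0,0,0,0,1,0,0,0,0,0,0,1,0,0,0,0,0,0,1,0,0,0,0,0,0,1,0,0,0,0,0,0,1]
}}

```text
time_s: 37.77
position: [412.1, 11.6, 57.0]
tool_rot: [0.001, -0.218, 0.976, -0.0]
contact_force: [-0.4, 2.2, 5.6]
finger_gap: 35.5
gripper_force: 58.5
```

Emit:
{"method": "move_arm", "body": {
  "moves": [0,0,20,0,0,0,1,0,0,40,0,0,0,1,0,0,40,0,0,0,1,0,0,32,0,0,0,1,0,0,0,0,0,0,1]
}}

```text
time_s: 38.18
position: [413.9, 11.1, 194.3]
tool_rot: [0.005, -0.218, 0.976, -0.002]
contact_force: [1.3, -0.2, -1.2]
finger_gap: 35.3
gripper_force: 60.1
```

Emit:
{"method": "move_arm", "body": {
  "moves": [0.4,-9.7,0,0,0,-6.96,1,0.4,-9.7,0,0,0,-6.96,1,0.4,-9.7,0,0,0,-6.96,1,0.4,-9.7,0,0,0,-6.96,1,0.4,-9.7,0,0,0,-6.96,1,0.4,-9.7,0,0,0,-6.96,1,0.4,-9.7,0,0,0,-6.96,1,0.4,-9.7,0,0,0,-6.96,1]
}}

```text
time_s: 38.85
position: [414.5, -66.6, 188.2]
tool_rot: [0.0, 0.266, 0.964, -0.0]
contact_force: [-0.4, 0.4, -1.5]
finger_gap: 35.0
gripper_force: 60.0
```

Emit:
{"method": "move_arm", "body": {
  "moves": [0.4,-9.7,0,0,0,-6.96,1,0.4,-9.7,0,0,0,-6.96,1,0.4,-9.7,0,0,0,-6.96,1,0.4,-9.7,0,0,0,-6.96,1,0.4,-9.7,0,0,0,-6.96,1,0.4,-9.7,0,0,0,-6.96,1,0.4,-9.7,0,0,0,-6.96,1,0.4,-9.7,0,0,0,-6.96,1]
}}

```text
time_s: 39.52
position: [417.7, -144.1, 188.2]
tool_rot: [0.0, 0.685, 0.728, 0.0]
contact_force: [1.1, 0.8, -2.2]
finger_gap: 35.3
gripper_force: 60.0
```

Emit:
{"method": "move_arm", "body": {
  "moves": [0.4,-9.7,0,0,0,-6.96,1,0.4,-9.7,0,0,0,-6.96,1,0.4,-9.7,0,0,0,-6.96,1,0.4,-9.7,0,0,0,-6.96,1,0.4,-9.7,0,0,0,-6.96,1,0.4,-9.7,0,0,0,-6.96,1,0.4,-9.7,0,0,0,-6.96,1,0.4,-9.7,0,0,0,-6.96,1]
}}

```text
time_s: 40.18
position: [420.9, -221.7, 188.1]
tool_rot: [0.0, 0.946, 0.324, 0.0]
contact_force: [-0.2, -0.1, -1.0]
finger_gap: 35.0
gripper_force: 60.0
```

Emit:
{"method": "move_arm", "body": {
  "moves": [0.4,-9.7,0,0,0,-6.96,1,0.4,-9.7,0,0,0,-6.96,1,0.4,-9.7,0,0,0,-6.96,1,0.4,-9.7,0,0,0,-6.96,1,0.4,-9.7,0,0,0,-6.96,1,0.4,-9.7,0,0,0,-6.96,1,0,0,0,0,0,0,1,0,0,0,0,0,0,1]
}}

```text
time_s: 40.85
position: [423.2, -279.5, 187.8]
tool_rot: [-0.0, 1.0, -0.03, -0.0]
contact_force: [-0.4, 0.7, -1.2]
finger_gap: 35.2
gripper_force: 60.0
```

Emit:
{"method": "move_arm", "body": {
  "moves": [2.5,-1.2,-30,0,0,0,1,0,0,-25,0,0,0,1,0,0,-15,0,0,0,1,0,0,-6,0,0,0,1,0,0,0,0,0,0,1,0,0,0,0,0,0,1,0,0,0,0,0,0,1,0,0,0,0,0,0,1]
}}

```text
time_s: 41.52
position: [426.4, -280.9, 112.8]
tool_rot: [0.001, 1.0, -0.031, 0.001]
contact_force: [0.3, 0.2, -1.1]
finger_gap: 35.2
gripper_force: 59.9
```

Emit:
{"method": "move_arm", "body": {
  "moves": [-0.4,0,-4,0,0,0,1,0,0,-4,0,0,0,1,0,0,-1,0,0,0,1,0,0,0,0,0,0,1]
}}

```text
time_s: 41.85
position: [426.0, -280.9, 103.6]
tool_rot: [0.001, 1.0, -0.031, 0.001]
contact_force: [-1.2, 2.5, 10.3]
finger_gap: 35.3
gripper_force: 62.2
```

Emit:
{"method": "move_arm", "body": {
  "moves": [0,0,-2,0,0,0,1,0,0,-1,0,0,0,1,0,0,0,0,0,0,1]
}}

```text
time_s: 42.1
position: [426.7, -281.0, 103.1]
tool_rot: [0.001, 1.0, -0.031, 0.002]
contact_force: [-5.1, 9.7, 35.2]
finger_gap: 35.2
gripper_force: 66.2
```

Emit:
{"method": "move_arm", "body": {
  "moves": [-0.5,1,2,0,0,0,1,0,0,0,0,0,0,1,0,0,-1,0,0,0,1,0,0,0,0,0,0,1]
}}

```text
time_s: 42.43
position: [426.1, -279.9, 102.4]
tool_rot: [0.001, 1.0, -0.031, 0.002]
contact_force: [1.0, 5.9, 20.8]
finger_gap: 35.5
gripper_force: 63.2
```

Emit:
{"method": "move_arm", "body": {
  "moves": [0,0,-2,0,0,0,1,0,0,0,0,0,0,1]
}}

```text
time_s: 42.6
position: [426.6, -280.0, 102.0]
tool_rot: [0.001, 1.0, -0.031, 0.003]
contact_force: [-2.3, 10.8, 39.6]
finger_gap: 35.2
gripper_force: 66.3
```

Emit:
{"method": "move_arm", "body": {
  "moves": [1.3,0.3,2.5,0,0,0,1,0,0,0,0,0,0,1,0,0,-1,0,0,0,1,0,0,0,0,0,0,1]
}}

```text
time_s: 42.93
position: [427.2, -279.6, 101.8]
tool_rot: [0.001, 1.0, -0.031, 0.001]
contact_force: [-0.6, 5.5, 23.7]
finger_gap: 35.3
gripper_force: 64.1
```

Emit:
{"method": "move_arm", "body": {
  "moves": [0,0,-1.5,0,0,0,1,0,0,0,0,0,0,1]
}}

```text
time_s: 43.1
position: [427.5, -279.7, 101.5]
tool_rot: [0.001, 1.0, -0.031, 0.002]
contact_force: [-2.7, 10.1, 36.0]
finger_gap: 34.9
gripper_force: 66.5
```

Emit:
{"method": "move_arm", "body": {
  "moves": [1.2,0.3,2.5,0,0,0,1,0,0,0,0,0,0,1,0,0,-1,0,0,0,1,0,0,0,0,0,0,1]
}}

```text
time_s: 43.43
position: [428.1, -279.3, 101.4]
tool_rot: [0.001, 1.0, -0.031, 0.001]
contact_force: [-2.3, 5.1, 22.1]
finger_gap: 35.4
gripper_force: 63.9
```

Emit:
{"method": "move_arm", "body": {
  "moves": [0,0,-1.5,0,0,0,1,0,0,0,0,0,0,1]
}}

```text
time_s: 43.6
position: [428.4, -279.4, 101.1]
tool_rot: [0.001, 1.0, -0.031, 0.002]
contact_force: [-3.5, 7.8, 35.2]
finger_gap: 35.1
gripper_force: 66.3
```

Run:
```python
from h import *
s=manip.get_state(); print(s["position"],s["contact_force"].round(1),s["moment"].round(2),s["tool_rot"].round(4),s["joint_pos"].round(3))
p,d=shot("side"); a=cv2.resize(p[140:220,300:400],(800,640)[:2],interpolation=cv2.INTER_CUBIC)[:600]; cv2.imwrite("pics/ins.png",a)
```

```text
[ 428.42449757 -279.37239904  101.09736184] [-3.5  7.8 35.2] [ 1.38  0.84 -0.06] [ 0.001   0.9995 -0.0313  0.0018] [-7.420e-01  2.810e-01 -3.420e-01  9.440e-01  1.000e-03  2.462e+00]
```

View pics/ins.png

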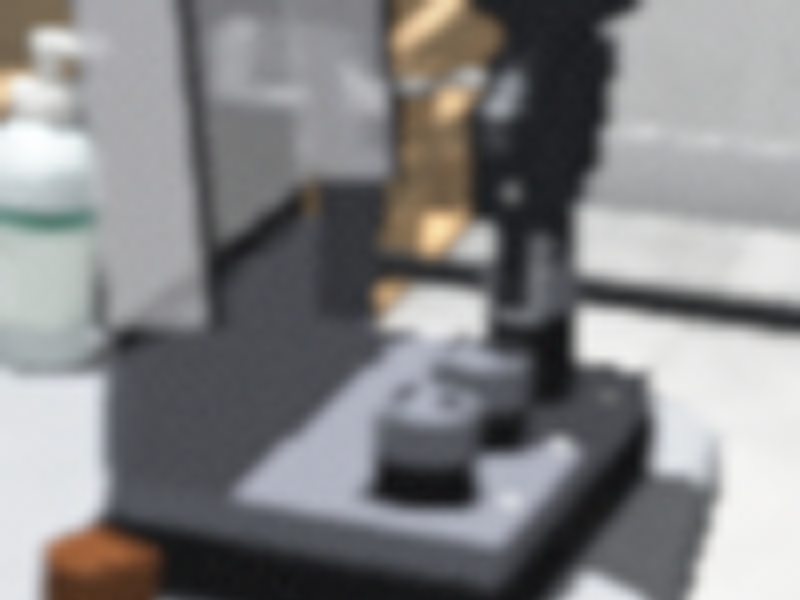

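Emit:
{"method": "move_arm", "body": {
  "moves": [0,0,6,0,0,0,1,-0.9,-1.5,3,0,0,0,1,0,0,0,0,0,0,1,0,0,0,0,0,0,1]
}}

```text
time_s: 43.98
position: [426.2, -280.6, 106.9]
tool_rot: [-0.0, 0.999, -0.032, -0.001]
contact_force: [-0.3, 0.7, -2.2]
finger_gap: 35.2
gripper_force: 59.7
```

Emit:
{"method": "move_arm", "body": {
  "moves": [0,0,-3,0,0,0,1,0,0,-3,0,0,0,1,0,0,0,0,0,0,1,0,0,0,0,0,0,1]
}}

```text
time_s: 44.32
position: [427.0, -280.4, 102.7]
tool_rot: [0.0, 1.0, -0.031, 0.001]
contact_force: [-1.6, 5.2, 18.8]
finger_gap: 34.8
gripper_force: 63.0
```

Emit:
{"method": "move_arm", "body": {
  "moves": [0,0,-2,0,0,0,1,0,0,0,0,0,0,1]
}}

```text
time_s: 44.48
position: [427.5, -280.5, 102.3]
tool_rot: [0.001, 1.0, -0.031, 0.002]
contact_force: [-4.2, 10.4, 36.2]
finger_gap: 35.1
gripper_force: 66.2
```

Emit:
{"method": "move_arm", "body": {
  "moves": [0,0,-1.5,0,0,0,1,0,0,0,0,0,0,1]
}}

```text
time_s: 44.65
position: [427.8, -280.5, 102.1]
tool_rot: [0.001, 1.0, -0.031, 0.003]
contact_force: [-7.7, 13.7, 48.4]
finger_gap: 35.6
gripper_force: 68.6
```

Emit:
{"method": "move_arm", "body": {
  "moves": [0,0,6,0,0,0,1,0,2.2,2,0,0,0,1,0,0,0,0,0,0,1,0,0,0,0,0,0,1]
}}

```text
time_s: 44.98
position: [426.3, -278.1, 105.4]
tool_rot: [-0.0, 1.0, -0.031, -0.0]
contact_force: [-0.1, -0.3, -1.2]
finger_gap: 35.1
gripper_force: 60.1
```

Emit:
{"method": "move_arm", "body": {
  "moves": [0,0,-3,0,0,0,1,0,0,-3,0,0,0,1,0,0,0,0,0,0,1,0,0,0,0,0,0,1]
}}

```text
time_s: 45.32
position: [427.1, -278.4, 100.9]
tool_rot: [0.0, 1.0, -0.031, 0.001]
contact_force: [-2.0, 5.1, 15.4]
finger_gap: 35.4
gripper_force: 62.8
```

Emit:
{"method": "move_arm", "body": {
  "moves": [0,0,-1.5,0,0,0,1,0,0,0,0,0,0,1]
}}

```text
time_s: 45.48
position: [427.5, -278.4, 100.6]
tool_rot: [0.001, 1.0, -0.031, 0.002]
contact_force: [-2.9, 8.1, 29.2]
finger_gap: 35.0
gripper_force: 65.1
```

Emit:
{"method": "move_arm", "body": {
  "moves": [0,0,5,0,0,0,1,0,1.5,1,0,0,0,1,0,0,0,0,0,0,1,0,0,0,0,0,0,1]
}}

```text
time_s: 45.82
position: [426.3, -276.6, 103.9]
tool_rot: [-0.0, 1.0, -0.031, -0.0]
contact_force: [-0.1, -0.5, -2.2]
finger_gap: 35.4
gripper_force: 60.1
```

Emit:
{"method": "move_arm", "body": {
  "moves": [0,0,-3,0,0,0,1,0,0,-3,0,0,0,1,0,0,0,0,0,0,1,0,0,0,0,0,0,1]
}}

```text
time_s: 46.15
position: [426.5, -276.7, 98.1]
tool_rot: [-0.0, 1.0, -0.031, -0.0]
contact_force: [1.3, -0.7, -1.5]
finger_gap: 35.1
gripper_force: 59.9
```

Emit:
{"method": "move_arm", "body": {
  "moves": [0,0,-1.5,0,0,0,1,0,0,0,0,0,0,1]
}}

```text
time_s: 46.32
position: [426.6, -276.8, 96.9]
tool_rot: [-0.0, 1.0, -0.031, -0.0]
contact_force: [1.4, 0.1, -1.5]
finger_gap: 35.1
gripper_force: 59.9
```

Emit:
{"method": "move_arm", "body": {
  "moves": [0,0,-4,0,0,0,1,0,0,-4,0,0,0,1,0,0,-3,0,0,0,1,0,0,0,0,0,0,1]
}}

```text
time_s: 46.65
position: [426.5, -276.8, 85.5]
tool_rot: [-0.0, 1.0, -0.031, -0.0]
contact_force: [2.2, -0.5, -1.9]
finger_gap: 35.5
gripper_force: 59.8
```

Emit:
{"method": "move_arm", "body": {
  "moves": [0,0,-3,0,0,0,1,0,0,-3,0,0,0,1,0,0,0,0,0,0,1]
}}

```text
time_s: 46.9
position: [426.7, -277.4, 80.2]
tool_rot: [0.001, 1.0, -0.032, 0.0]
contact_force: [0.8, -2.4, 0.5]
finger_gap: 35.0
gripper_force: 59.2
```

Emit:
{"method": "move_arm", "body": {
  "moves": [0,-0.3,-1.5,0,0,0,1,0,0,-1,0,0,0,1,0,0,0,0,0,0,1]
}}

```text
time_s: 47.15
position: [427.3, -278.1, 79.4]
tool_rot: [0.001, 1.0, -0.032, 0.001]
contact_force: [-1.4, 0.1, 17.4]
finger_gap: 34.7
gripper_force: 61.3
```

Emit:
{"method": "move_arm", "body": {
  "moves": [0,0,-1,0,0,0,1,0,0,0,0,0,0,1]
}}

```text
time_s: 47.32
position: [427.5, -278.4, 79.1]
tool_rot: [0.002, 0.999, -0.032, 0.002]
contact_force: [-1.8, 0.2, 24.4]
finger_gap: 35.0
gripper_force: 61.8
```

Emit:
{"method": "move_arm", "body": {
  "moves": [0,0,0,0,0,0,-0.1,0,0,0,0,0,0,-0.1,0,0,0,0,0,0,-0.1,0,0,15,0,0,0,-0.1,0,0,30,0,0,0,-0.1,0,0,35,0,0,0,-0.1,0,0,35,0,0,0,-0.1]
}}

```text
time_s: 47.9
position: [425.9, -276.6, 192.2]
tool_rot: [-0.001, 1.0, -0.031, -0.001]
contact_force: [0.6, -1.4, 0.2]
finger_gap: 47.1
gripper_force: 0.0
```

Emit:
{"method": "move_arm", "body": {
  "moves": [0,35,5,0,0,0,1,0,35,5,0,0,0,1,0,35,5,0,0,0,1,0,35,5,0,0,0,1,0,35,5,0,0,0,1,0,35,5,0,0,0,1,0,35,0,0,0,0,1,0,30,0,0,0,0,1]
}}

```text
time_s: 48.57
position: [426.0, -0.2, 221.7]
tool_rot: [-0.0, 1.0, -0.031, -0.0]
contact_force: [-0.0, -0.0, -0.3]
finger_gap: -0.0
gripper_force: 0.0
```

Run:
```python
from h import *
p,d=shot("top"); q,_=shot("side")
a=cv2.resize(p[185:270,335:445],(660,510),interpolation=cv2.INTER_CUBIC); cv2.imwrite("pics/dock3.png",a)
for c in((434.5,-153.7),(430.5,-217.5),(426.5,-281.4)):
    P,_=cloud("top",d,[(c[0]-30,c[0]+30),(c[1]-26,c[1]+26),(70,120)]); k,f=fitD(P,P.mean(0)[:2]);print(len(P),P.mean(0).round(1),k.round(2),round(f,4))
P,_=cloud("top",d,[(415,470),(-390,-340),(140,180)]); print("pad",P.mean(0),P.min(0),P.max(0),np.median(P,0))
```

```text
113 [ 436.6 -155.1   85.7] [ 4.3489e+02 -1.5502e+02 -1.2000e-01] 0.0298
117 [ 432.5 -218.8   85.6] [ 4.3116e+02 -2.1890e+02 -2.0000e-02] 0.029
119 [ 427.9 -281.1   85.1] [ 426.34 -281.26   -0.  ] 0.0347
pad [ 441.55703702 -361.79423453  161.90301023] [ 422.99433102 -374.90675642  153.02865445] [ 469.30132795 -349.51871108  170.5550281 ] [ 441.17252026 -361.16012345  161.88517649]
```

View pics/dock3.png

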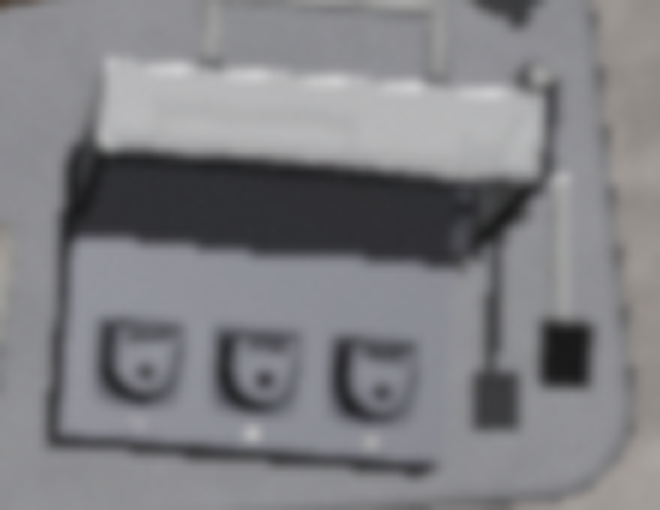

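All three packs are seated with flats rearward and cap tops at about 85.5. Next I go to the pad at (440,-362,162) with the gripper shut, leaning outward to clear the falling hood.

Emit:
{"method": "move_arm", "body": {
  "moves": [0.8,-28.4,0,0,0,6.92,1,0.8,-28.4,0,0,0,6.92,1,0.8,-28.4,0,0,0,6.92,1,0.8,-28.4,0,0,0,6.92,1,0.8,-28.4,0,0,0,6.92,1,0.8,-28.4,0,0,0,6.92,1,0.8,-28.4,0,0,0,6.92,1]
}}

```text
time_s: 49.25
position: [431.6, -202.3, 221.2]
tool_rot: [-0.0, 0.924, 0.383, -0.0]
contact_force: [0.8, -0.2, -0.4]
finger_gap: 0.1
gripper_force: 0.0
```

Emit:
{"method": "move_arm", "body": {
  "moves": [0.8,-28.4,0,0,0,6.92,1,0.8,-28.4,0,0,0,6.92,1,0.8,-28.4,0,0,0,6.92,1,0.8,-28.4,0,0,0,6.92,1,0.8,-28.4,0,0,0,6.92,1,0.8,-28.4,0,0,0,6.92,1]
}}

```text
time_s: 49.75
position: [436.1, -372.7, 221.0]
tool_rot: [-0.001, 0.728, 0.685, -0.0]
contact_force: [0.9, -0.2, -0.0]
finger_gap: -0.2
gripper_force: 0.0
```

Emit:
{"method": "move_arm", "body": {
  "moves": [0,0,-5,5,0,0,1,0,0,-10,5,0,0,1,0,0,-10,5,0,0,1,0,0,0,0,0,0,1,0,0,0,0,0,0,1]
}}

```text
time_s: 50.17
position: [436.1, -372.0, 194.8]
tool_rot: [-0.096, 0.725, 0.677, 0.089]
contact_force: [0.6, 0.1, -0.2]
finger_gap: 0.4
gripper_force: 0.0
```

Emit:
{"method": "move_arm", "body": {
  "moves": [0,2,-10,0,0,0,1,0,0,-5,0,0,0,1,0,0,-5,0,0,0,1,0,0,-5,0,0,0,1,0,0,0,0,0,0,1]
}}

```text
time_s: 50.58
position: [437.1, -368.0, 171.4]
tool_rot: [-0.095, 0.724, 0.678, 0.089]
contact_force: [0.5, 0.4, 0.7]
finger_gap: 0.3
gripper_force: 0.7
```

Emit:
{"method": "move_arm", "body": {
  "moves": [0,0,-5,0,0,0,1,0,0,-5,0,0,0,1,0,0,-5,0,0,0,1,0,0,-5,0,0,0,1,0,0,0,0,0,0,1]
}}

```text
time_s: 51.0
position: [436.9, -368.6, 150.7]
tool_rot: [-0.096, 0.724, 0.677, 0.089]
contact_force: [1.2, -0.9, 2.8]
finger_gap: -0.1
gripper_force: 1.6
```

Run:
```python
from h import *
s=manip.get_state(); print(s["position"],s["contact_force"].round(1))
p,d=shot("top"); q,_=shot("side"); c=np.zeros((400,800,3),np.uint8)
c[:,:400]=cv2.resize(p[180:280,335:435],(400,400),interpolation=cv2.INTER_CUBIC); c[:,400:]=cv2.resize(q[120:220,300:400],(400,400),interpolation=cv2.INTER_CUBIC); cv2.imwrite("pics/press.png",c)
```

```text
[ 436.88582364 -368.64149363  150.67669276] [ 1.2 -0.9  2.8]
```

View pics/press.png

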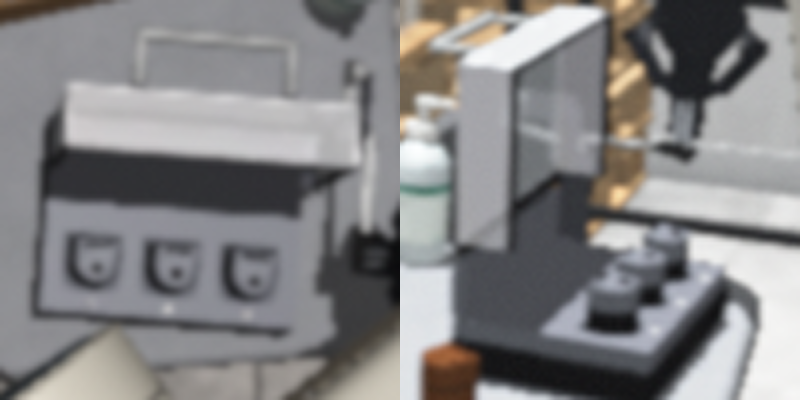

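The right-hand view shows the fingertips on the pad, with the hood still up. I'll press slightly deeper and hold while the hood sinks.

Emit:
{"method": "move_arm", "body": {
  "moves": [0,0,-3,0,0,0,1,0,0,-1.5,0,0,0,1,0,0,0,0,0,0,1,0,0,0,0,0,0,1,0,0,0,0,0,0,1,0,0,0,0,0,0,1,0,0,0,0,0,0,1,0,0,0,0,0,0,1]
}}

```text
time_s: 51.77
position: [437.0, -368.7, 147.2]
tool_rot: [-0.095, 0.724, 0.677, 0.089]
contact_force: [0.5, -0.2, 3.8]
finger_gap: 0.2
gripper_force: 1.7
```

Emit:
{"method": "move_arm", "body": {
  "moves": [0,0,0,0,0,0,1,0,0,0,0,0,0,1,0,0,0,0,0,0,1,0,0,0,0,0,0,1,0,0,0,0,0,0,1,0,0,0,0,0,0,1,0,0,0,0,0,0,1,0,0,0,0,0,0,1]
}}

```text
time_s: 52.43
position: [437.0, -368.7, 147.2]
tool_rot: [-0.095, 0.724, 0.677, 0.089]
contact_force: [1.4, 0.1, 4.1]
finger_gap: -0.2
gripper_force: 1.8
```

Emit:
{"method": "move_arm", "body": {
  "moves": [0,0,0,0,0,0,1,0,0,0,0,0,0,1,0,0,0,0,0,0,1,0,0,0,0,0,0,1,0,0,0,0,0,0,1,0,0,0,0,0,0,1,0,0,0,0,0,0,1,0,0,0,0,0,0,1]
}}

```text
time_s: 53.1
position: [437.0, -368.7, 147.2]
tool_rot: [-0.095, 0.724, 0.677, 0.089]
contact_force: [1.2, -0.4, 4.9]
finger_gap: 0.3
gripper_force: 1.8
```

Run:
```python
from h import *
p,d=shot("top")
for b in [(200,400)],:
    P,_=cloud("top",d,[(370,680),(-330,-110),(92,300)]); print(len(P),P.min(0),P.max(0),np.percentile(P,[5,50,95],axis=0).round(0))
```

```text
3664 [ 379.52719834 -329.8245933    92.20237147] [ 679.51512532 -110.54362541  195.44831853] [[ 393. -314.  101.]
 [ 467. -217.  122.]
 [ 549. -123.  149.]]
```

Emit:
{"method": "move_arm", "body": {
  "moves": [0,0,0,0,0,0,1,0,0,0,0,0,0,1,0,0,0,0,0,0,1,0,0,0,0,0,0,1,0,0,0,0,0,0,1,0,0,0,0,0,0,1,0,0,0,0,0,0,1,0,0,0,0,0,0,1]
}}

```text
time_s: 53.82
position: [437.0, -368.7, 147.2]
tool_rot: [-0.095, 0.724, 0.677, 0.089]
contact_force: [2.7, -0.5, 3.4]
finger_gap: -0.0
gripper_force: 1.8
```

Emit:
{"method": "move_arm", "body": {
  "moves": [0,0,0,0,0,0,1,0,0,0,0,0,0,1,0,0,0,0,0,0,1,0,0,0,0,0,0,1,0,0,0,0,0,0,1,0,0,0,0,0,0,1,0,0,0,0,0,0,1,0,0,0,0,0,0,1]
}}

```text
time_s: 54.48
position: [437.0, -368.7, 147.2]
tool_rot: [-0.095, 0.724, 0.677, 0.089]
contact_force: [0.5, -0.7, 3.9]
finger_gap: 0.1
gripper_force: 1.8
```

Emit:
{"method": "move_arm", "body": {
  "moves": [0,0,0,0,0,0,1,0,0,0,0,0,0,1,0,0,0,0,0,0,1,0,0,0,0,0,0,1,0,0,0,0,0,0,1,0,0,0,0,0,0,1,0,0,0,0,0,0,1,0,0,0,0,0,0,1]
}}

```text
time_s: 55.15
position: [437.0, -368.7, 147.2]
tool_rot: [-0.095, 0.724, 0.677, 0.089]
contact_force: [1.6, -1.2, 5.0]
finger_gap: -0.1
gripper_force: 1.8
```

Emit:
{"method": "move_arm", "body": {
  "moves": [0,0,5,0,0,0,1,0,0,10,0,0,0,1,0,0,20,0,0,0,1,0,0,30,0,0,0,1,0,0,30,0,0,0,1,0,0,30,0,0,0,1,-10,0,15,0,0,0,1,0,0,0,0,0,0,1]
}}

```text
time_s: 55.82
position: [426.5, -369.0, 291.3]
tool_rot: [-0.093, 0.724, 0.678, 0.089]
contact_force: [0.3, -0.7, -0.7]
finger_gap: -0.3
gripper_force: 0.0
```

Emit:
{"method": "move_arm", "body": {
  "moves": [-5,35,0,0,0,0,1,-5,35,0,0,0,0,1,-5,35,0,0,0,0,1,-5,35,0,0,0,0,1,-5,35,0,0,0,0,1,-5,35,0,0,0,0,1,-5,35,0,0,0,0,1,-5,35,0,0,0,0,1]
}}

```text
time_s: 56.48
position: [386.0, -86.8, 286.7]
tool_rot: [-0.096, 0.724, 0.677, 0.089]
contact_force: [1.4, -0.2, -0.3]
finger_gap: 0.0
gripper_force: 0.0
```

Run:
```python
from h import *
p,d=shot("top")
P,_=cloud("top",d,[(400,540),(-310,-130),(85,115)]); A=np.c_[P[:,:2],np.ones(len(P))]; print(len(P),P.mean(0),np.linalg.lstsq(A,P[:,2],rcond=None)[0])
P,_=cloud("top",d,[(375,425),(-275,-155),(125,160)]); print("bar",P.mean(0)); 
P,_=cloud("top",d,[(425,456),(-374,-350),(140,180)]); print("pad",P.mean(0))
a=cv2.resize(p[190:275,225:445],None,fx=3.6,fy=3.6,interpolation=cv2.INTER_CUBIC); cv2.imwrite("pics/end.png",a)
```

```text
1186 [ 502.06571563 -209.35249407   98.32170212] [ 2.78491666e-02 -1.30735651e-03  8.40658920e+01]
bar [nan nan nan]
pad [ 439.79923255 -361.55417409  162.44005365]<stdin>:4: RuntimeWarning: Mean of empty slice.
  ret = um.true_divide(
```

View pics/end.png

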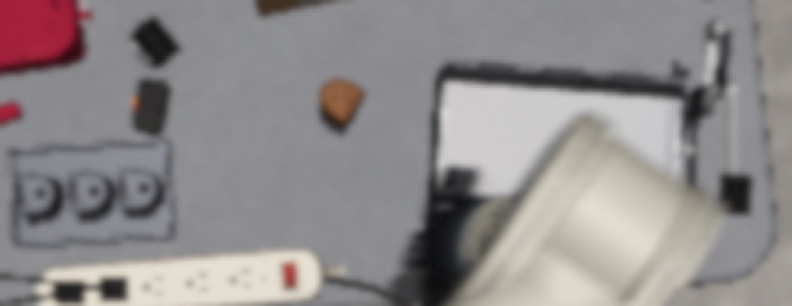

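The hood looks flat, though the arm hides its front. I'll move aside and check.

Emit:
{"method": "move_arm", "body": {
  "moves": [-5,35,0,0,0,0,1,-5,35,0,0,0,0,1,-5,35,0,0,0,0,1,0,35,0,0,0,0,1,0,35,0,0,0,0,1,0,35,0,0,0,0,1,0,35,0,0,0,0,1,0,35,0,0,0,0,1]
}}

```text
time_s: 57.2
position: [371.0, 193.1, 286.9]
tool_rot: [-0.096, 0.724, 0.677, 0.089]
contact_force: [1.5, -0.8, -0.2]
finger_gap: -0.1
gripper_force: 0.0
```

Run:
```python
from h import *
p,d=shot("top")
for d in (np.load("top0.npy"),d):
    P,_=cloud("top",d,[(405,525),(-310,-130),(85,112)]); A=np.c_[P[:,:2],np.ones(len(P))]; print(len(P),P.mean(0),np.linalg.lstsq(A,P[:,2],rcond=None)[0][:2])
    P,_=cloud("top",d,[(380,430),(-290,-140),(120,160)]); print("bar",P.mean(0))
```

```text
2125 [ 464.83854207 -219.73225987   97.6638987 ] [ 0.00436204 -0.00451975]
bar [ 395.77205198 -215.87290436  142.24383396]
2115 [ 464.71413287 -219.26151068   97.74538863] [0.00764749 0.00037884]
bar [ 395.75665351 -216.17815594  142.50647089]
```

The hood's plane and bar are back where they were at the start, so it is fully shut.

```bash
python3 -c "
from rig import manip; print(manip.job_done())"
```

```text
the job is handed in; nothing more can be done
None
```

The job is handed in at about 57 s: three charged packs stand upright in the tray, all three spent packs are seated in the bays with flats matched, and the hood is fully shut; the scorer returned no verdict.

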